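Charge the fuel box from the charcoal hopper and refill it

ROBOT

A 6-joint arm with a two-finger parallel gripper is mounted at the origin on the work surface. World frame = base frame: x ahead of the robot, y to its left, z up, the work surface at z = 0. Lengths are in mm, angles in rad, forces in N, time in s.
With the tool pointing down it reaches from about 275 to 975 mm from the base axis. Payload 8.4 kg.
Tool frame: the origin (TCP) lies at the very end of the fingers, on their centre line; the grasp point (between the pads) lies bot.tcp_to_grasp behind it (bot.tcp_to_grasp is the distance from the TCP to the grasp point, in mm); z points along the fingers, y is the direction in which the jaws open and shut (so a half turn about z gives the same grasp; the last joint's range is limited). The gripper opens to 92 mm and grips with 3 to 60 N. Pads are 20 mm wide; open, the fingers measure 128 mm over their backs; the gripper's body (75 mm by 189 mm) begins 69 mm behind the grasp point.
Start: joints at [-1.109, 0.353, 1.633, -0, 1.155, -0.002], TCP at [279.593, -558.977, 214.583] pointing down, gripper open.
Joint ranges: [-2.63, 2.63], [-0.92, 2.1], [0.06, 2.66], [-1.3, 4.44], [0, 2.69], [-3.02, 3.02]. Speed limits (rad/s): [2.22, 2.22, 2.79, 3.14, 3.14, 3.14].

INTERFACE

Orientations are given as a unit quaternion [x, y, z, w].
In Python, from bench import bot gives the robot as it stands.
- The arm moves only by the tool send_rows, never from a script. Its argument "deltas" is a list of rows, each a list of 7 numbers: the shift along the world's x, y, z in mm, then the turn, a rotation vector about the world's x, y, z in rad, then the opening, from 0 (shut) to 1 (fully open). In form: [[tx, ty, tz, wx, wy, wz, claw], ...]. A call has 1 to 12 rows; each row shifts and turns the commanded pose from where the row before left it; what a row does not reach is not made up. A row lasts 1/8 s, in which the tool goes at most 62.5 mm and 10.7 degrees, less where a joint would pass 70% of its speed; a pose out of reach is approached as far as the arm can. A call with a gripper value outside its range is refused whole. The fingers move at their own pace and stop on an object; "newtons" is the grip in N (left out, the last holds). Time passes only in rows, so rows that do not move let the fingers close. It gives the time, the measured TCP pose, the force and the opening at its end, in the units of the state.
- bot.sense(): the state, without advancing time (a new reading comes with each control period).
- bot.read_camera(name): name is "side" or "top"; returns (picture, depth): 400x640x3 uint8, red, green, blue; 400x640 float32, mm along the optical axis (not along the pixel's ray), 0 where there is no reading.
- bot.calibration(name): a dict with "fx", "fy", "cx", "cy" (pixels), "world_from_camera" (4x4, takes a point from camera to world coordinates). Camera axes: x right, y down, z forward; pixel columns grow to the right and rows downward; lengths in mm; the calibration is good to about 2 mm. A picture is of the moment at which its call begins. calibration takes no time and is no camera call.
- bot.sign_off(): hands the job in, once; it reports no verdict.
The state is a dict: "time": time; "joint_positions": joint angles; "qvel": joint speeds; "tau": joint torques, N m; "ee_pos": TCP position; "tcp_rot": TCP orientation; "contact_force": force on the tool from outside, world axes, zero at the start; "ft_torque": the same for the moment, N m; "gripper_width": opening from 0.0 (shut) to 1.0 (fully open).
Only numpy, scipy, OpenCV 4.12 (cv2) and the standard library are available. Lean on these libraries where they do the work, as an engineer would, in place of code of your own. Each camera call takes 0.05 s, during which the arm holds its last target.

TASK

Pull the hopper's slide gate partway, just far enough that the far bay's charcoal runs down the chute into the tin box while the near bay's reserve stays put, then push the gate fully shut. Swing the tin's flap shut so that its tab drops behind the rim, and refill the emptied far bay with every spare lump lying on the bench. Leave the other things on the bench where they stand.

Things in the scene. Friction and masses are not known exactly. Their poses are not given: they have to be found in the camera images.
- hopper: Fixed plywood hopper. Origin on the bench under its centre, x away from the robot, z up. Two open bays along x, each 58 (x) x 98 mm (y) inside: near bay x -61..-3, far bay x 3..61; rim 272 mm high, floor (gate plate) at 192 mm. Its legs (235 mm high) reach x +-90, y +-56 mm. Below, a 36 degree chute runs down to -y and ends at y -84, z 80 mm, at the rim of the fuel box.
- gate (a joint): Slide gate, the floor plate of both bays. In m: 0 shut, to 0.14 as pulled to hopper -x (towards the robot). The far bay opens first: its opening is about the value, clear at 0.061; its lumps drop from 0.03 to 0.06. The near bay starts to open at 0.067; a lump may drop there from about 0.085. Friction 1.5 N; stays where left.
- gate_grip (a point): Upright wooden grip on the gate, in front of the hopper: 16 (x) x 26 (y) x 48 mm tall, standing 192 to 240 mm above the bench. Point on its centre line, 18 mm below its top; it lies at hopper x -108 mm, y 0 when shut and moves with the gate. Axes as the hopper.
- fuel_box: Open tin box, fixed, 150 (x) x 120 (y) x 75 mm high, walls 4 mm, at the end of the chute (on the hopper's -y side). Origin on the bench under its centre, axes parallel to the hopper's.
- flap (a joint): The box's hinged flap lid, 150 x 119 x 4 mm, hinged along the box's -y rim. Value in rad: 0 shut (lying flat on the rim, its tab behind the +y rim), 1.57 upright, at most 2.05 leaning back to -y. Stiff hinge (0.12 N m): it stays where it is left and must be pushed all the way down. A tab 60 mm wide and 14 mm deep hangs from its free edge.
- flap_hinge (a point): Middle of the hinge line, 75 mm above the bench. Turns with the flap.
- dose1: Charcoal lump of the dose, starting in the far bay. 30 mm across and high, eight-sided with flat facets, one end flat and the other a blunt point, 18 g, black. Origin at its centre.
- dose2: Charcoal lump of the dose, starting in the far bay. 30 mm across and high, eight-sided with flat facets, one end flat and the other a blunt point, 18 g, black. Origin at its centre.
- dose3: Charcoal lump of the dose, starting in the far bay. 30 mm across and high, eight-sided with flat facets, one end flat and the other a blunt point, 18 g, black. Origin at its centre.
- reserve1: Charcoal lump of the reserve, in the near bay, as the other lumps (30 mm). Origin at its centre.
- reserve2: Charcoal lump of the reserve, in the near bay, as the other lumps (30 mm). Origin at its centre.
- reserve3: Charcoal lump of the reserve, in the near bay, as the other lumps (30 mm). Origin at its centre.
- spare1: Spare charcoal lump lying loose on the bench, as the other lumps (30 mm, 18 g). Three to five of the five are there. Origin at its centre.
- spare2: Spare charcoal lump lying loose on the bench, as the other lumps (30 mm, 18 g). Three to five of the five are there. Origin at its centre.
- spare3: Spare charcoal lump lying loose on the bench, as the other lumps (30 mm, 18 g). Three to five of the five are there. Origin at its centre.
- spare4: Spare charcoal lump lying loose on the bench, as the other lumps (30 mm, 18 g). Three to five of the five are there. Origin at its centre.
- spare5: Spare charcoal lump lying loose on the bench, as the other lumps (30 mm, 18 g). Three to five of the five are there. Origin at its centre.
- bowl: Bystander, leave alone: clay bowl, 72 mm across, 40 mm high. Origin at the centre of its underside.
- mug: Bystander, leave alone: white enamel mug, 76 mm across, 65 mm high. Origin at the centre of its underside.
- jar: Bystander, leave alone: amber jar, 70 mm across, 65 mm high. Origin at the centre of its underside.
- split1: Bystander, leave alone: piece of firewood, 240 x 45 x 35 mm. Origin at the centre of its underside.
- split2: Bystander, leave alone: piece of firewood, 200 x 40 x 40 mm. Origin at the centre of its underside.
- spoon: Bystander, leave alone: wooden spoon lying flat. Origin at the centre of its underside.
- can: Bystander, leave alone: tin can, 74 mm across, 100 mm high. Origin at the centre of its underside.
Things that resemble listed ones, but are neither listed nor needed, are in the scene too. What is shaped like the fuel_box but blue is not meant.

How it is judged:
By the outcome, as a careful person would: the job done as asked, in the order asked, and still so for the second after the job is handed in, with the robot touching nothing.
Of spare1, spare2, spare3, spare4, spare5 only 3 to 5 are there at a start; the rules pass over those that are not, and their reading is None.
At some moment in a run one of spare1, spare2, spare3, spare4, spare5 may be knocked a few centimetres aside while the robot is not near it.
Once in a run the grip may slacken for a moment while it holds something.
It also fails if it takes over 210 s, if anything falls off the work surface, if the arm or the gripper's body presses on something with over 40 N, if the wrist force passes 120 N, or if a joint passes its speed limit or range.

## Working session

There is one attempt and no reset: what is moved stays moved. The work goes in short steps, Python scripts to look and compute and a tool call to move; the robot and the scene stay as the last step left them, time stands still between calls to the robot, and variables do not carry over. Pictures are saved under pics/ and viewed, and the job is handed in when it is done.

Besides the shell and the picture viewer there is one more tool, called by a JSON object that holds its "api" and its "payload". send_rows: Moves the arm, as the interface text tells. Its arguments: {"type":"object","properties":{"deltas":{"type":"array","items":{"type":"array","items":{"type":"number"}}},"newtons":{"type":"number"}},"required":["deltas"]}

```bash
ls; mkdir -p pics; python3 - <<'E'
from bench import bot
import cv2,numpy as np
print(bot.sense(), bot.tcp_to_grasp)
for n in("side","top"):
    p,d=bot.read_camera(n); c=bot.calibration(n)
    cv2.imwrite(f"pics/{n}0.png",p[:,:,::-1]); np.savez(f"{n}0.npz",p=p,d=d)
    print(n,c)
E
```

```text
pics
{'time': 0.0, 'joint_positions': array([-1.10939274e+00,  3.53651849e-01,  1.63409878e+00, -9.61433168e-06,
        1.15520065e+00, -2.41568763e-03]), 'qvel': array([-0.00025394, -0.0005057 ,  0.00014522,  0.00044109,  0.00017968,
       -0.00054758]), 'tau': array([ 8.02760133e-04, -5.93829882e+01, -3.34217727e+01,  6.96856622e-02,
        2.33612093e-02, -8.33663080e-05]), 'ee_pos': array([ 279.3799366 , -558.5465601 ,  213.87650887]), 'tcp_rot': array([ 9.73228595e-01,  2.29838293e-01, -1.58814535e-04, -6.60501527e-04]), 'contact_force': array([ 0.54145759, -0.04720584, -0.90882614]), 'ft_torque': array([0.00535587, 0.00605802, 0.03386451]), 'gripper_width': 0.9981726799479457} 18.700000000000003
side {'fx': 445.6735301038817, 'fy': 445.6735301038817, 'cx': 312.68531932053463, 'cy': 201.06818867508102, 'world_from_camera': array([[ 9.83992060e-01, -9.89953213e-02,  1.48187557e-01,
         3.28331007e+02],
       [-1.76817642e-01, -6.46146460e-01,  7.42448836e-01,
        -8.87340869e+02],
       [ 2.22519042e-02, -7.56765934e-01, -6.53307106e-01,
         9.43617856e+02],
       [ 0.00000000e+00,  0.00000000e+00,  0.00000000e+00,
         1.00000000e+00]])}
top {'fx': 424.316543730783, 'fy': 424.316543730783, 'cx': 319.4415858185618, 'cy': 199.82997061997457, 'world_from_camera': array([[ 1.68849030e-02, -9.96566618e-01,  8.10547692e-02,
         3.88214764e+02],
       [-9.99727081e-01, -1.81361428e-02, -1.47255945e-02,
        -3.63522401e+00],
       [ 1.61450568e-02, -8.07840076e-02, -9.96600864e-01,
         1.49548467e+03],
       [ 0.00000000e+00,  0.00000000e+00,  0.00000000e+00,
         1.00000000e+00]])}
```

View pics/side0.png

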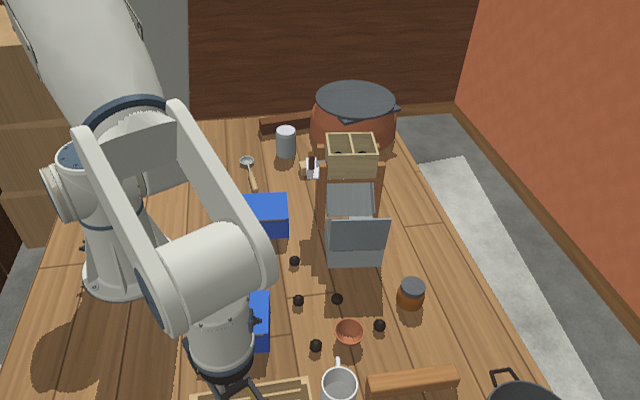

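View pics/top0.png

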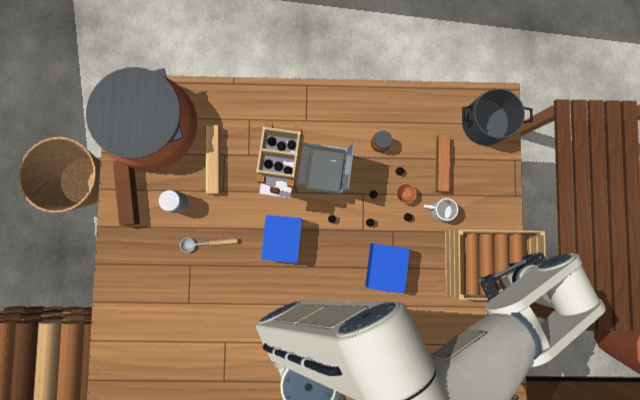

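```bash
cat > h.py <<'E'
from bench import bot
import cv2,numpy as np
def grab(n,tag):
    p,d=bot.read_camera(n); np.savez(f"{tag}.npz",p=p,d=d); return p,d
def crop(p,x0,y0,x1,y1,f,name):
    cv2.imwrite(f"pics/{name}.png",cv2.resize(p[y0:y1,x0:x1,::-1],None,fx=f,fy=f,interpolation=cv2.INTER_CUBIC))
def cloud(n,d):
    c=bot.calibration(n);T=c["world_from_camera"]
    v,u=np.mgrid[:400,:640]
    P=np.stack([(u-c["cx"])/c["fx"]*d,(v-c["cy"])/c["fy"]*d,d],-1)
    W=P@T[:3,:3].T+T[:3,3]; W[d<=0]=np.nan
    return W
def proj(n,X):
    c=bot.calibration(n);T=np.linalg.inv(c["world_from_camera"])
    q=T[:3,:3]@np.array(X)+T[:3,3]
    return q[0]/q[2]*c["fx"]+c["cx"],q[1]/q[2]*c["fy"]+c["cy"]
def spares(p,W,verbose=True):
    m=(p.max(-1)<60)&(W[...,2]>8)&(W[...,2]<45)
    n,l,s,c=cv2.connectedComponentsWithStats(m.astype(np.uint8))
    out=[]
    for i in range(1,n):
        if 15<s[i,4]<250:
            w=W[l==i]; out.append((c[i].round(0),s[i,4],np.nanmedian(w,0).round(0),np.nanmax(w[:,2]).round(0), (np.nanmin(w[:,:2],0)/2+np.nanmax(w[:,:2],0)/2).round(0)))
    for o in out: print(*o)
    return out
E
python3 - <<'E'
from h import *
z=np.load("top0.npz");p,d=z["p"],z["d"];W=cloud("top",d)
spares(p,W)
crop(p,240,110,460,240,3.6,"c1")
for (n,u,v) in [("wallL",259,150),("wallT",280,128),("cnr",298,129),("cnr",262,129),("nr",258,178),("nr",292,178),("grip?",277,188),("flap",349,148),("flap",343,190),("box",325,165),("chutetop",302,160),("table",420,240)]:
    print(n,u,v,W[v,u].round(0))
s=np.load("side0.npz");W2=cloud("side",s["d"]); spares(s["p"],W2)
crop(s["p"],230,110,420,290,3,"c2")
E
```

```text
[501. 106.] 202 [ 861. -673.   27.] 45.0 [ 832. -644.]
[490. 109.] 16 [ 845. -634.    9.] 14.0 [ 845. -634.]
[474. 135.] 150 [ 741. -560.   28.] 45.0 [ 758. -588.]
[134. 196.] 248 [510. 615.  27.] 45.0 [512. 615.]
[400. 171.] 45 [ 614. -305.   26.] 33.0 [ 614. -305.]
[373. 194.] 50 [ 532. -211.   27.] 37.0 [ 532. -213.]
[408. 217.] 44 [ 453. -333.   26.] 35.0 [ 453. -333.]
[332. 219.] 39 [442. -70.  28.] 38.0 [442. -70.]
[370. 222.] 45 [ 434. -201.   27.] 34.0 [ 434. -200.]
wallL 259 150 [684. 193.  -2.]
wallT 280 128 [764. 119.   6.]
cnr 298 129 [703.  46. 240.]
cnr 262 129 [761. 184.  -3.]
nr 258 178 [552. 162. 239.]
nr 292 178 [556.  61. 225.]
grip? 277 188 [523. 105. 239.]
flap 349 148 [ 670. -117.  134.]
flap 343 190 [ 534. -100.  117.]
box 325 165 [634. -43.   3.]
chutetop 302 160 [634.  36.  95.]
table 420 240 [ 374. -382.    3.]
[294. 261.] 72 [442. -80.  24.] 30.0 [444. -74.]
[337. 299.] 100 [ 530. -222.   24.] 31.0 [ 531. -219.]
[298. 301.] 85 [ 433. -213.   23.] 30.0 [ 434. -207.]
[379. 326.] 102 [ 613. -316.   24.] 31.0 [ 615. -310.]
[316. 346.] 102 [ 453. -344.   23.] 30.0 [ 454. -338.]
```

View pics/c1.png

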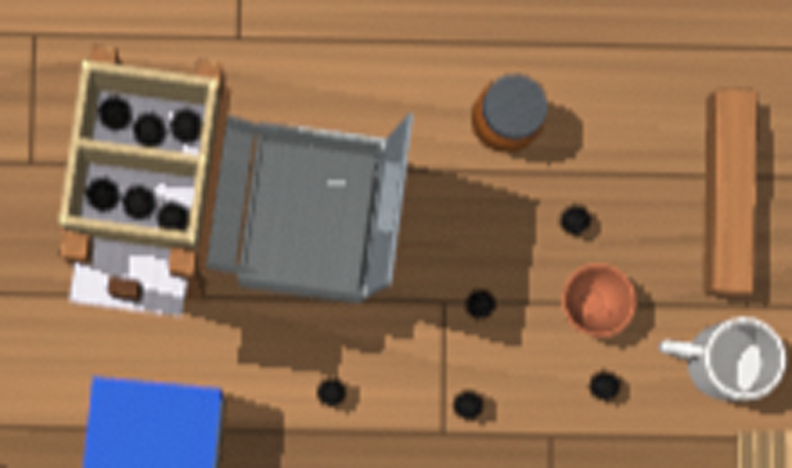

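View pics/c2.png

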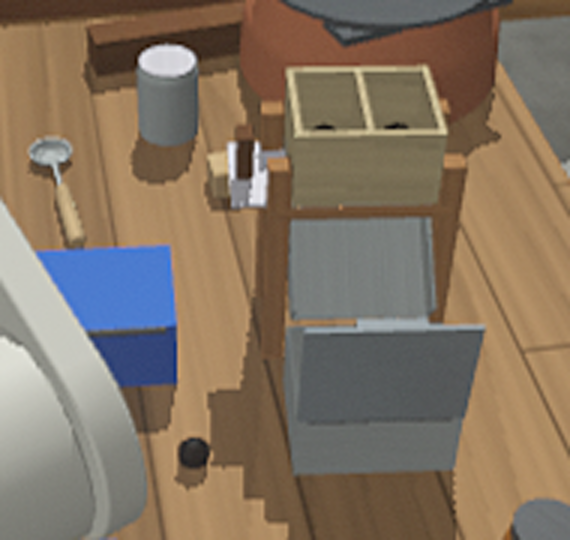

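```bash
python3 - <<'E'
from h import *
for n in("top","side"):
    z=np.load(n+"0.npz");p,d=z["p"],z["d"];W=cloud(n,d)
    b=(W[...,0]>450)&(W[...,0]<800)&(W[...,1]>20)&(W[...,1]<220)
    print(n,"rim",(b&(W[...,2]>250)).sum())
    m=b&(W[...,2]>262)&(W[...,2]<285); print(np.nanmedian(W[m][:,2]))
    r=cv2.minAreaRect(W[m][:,:2].astype(np.float32)); print(r, cv2.boxPoints(r).round(0).tolist())
    # grip
    m=b&(W[...,2]>215)&(W[...,2]<260)&(W[...,0]<560)
    for X in W[m].round(0): print(X.astype(int),end=" ")
    m=(W[...,0]>450)&(W[...,0]<800)&(W[...,1]>-150)&(W[...,1]<40)&(W[...,2]>65)&(W[...,2]<84)
    print("box");r=cv2.minAreaRect(W[m][:,:2].astype(np.float32)); print(r, cv2.boxPoints(r).round(0).tolist())
    # flap
    m=(W[...,0]>450)&(W[...,0]<800)&(W[...,1]>-220)&(W[...,1]<-60)&(W[...,2]>90)
    q=W[m]; print("flap",q.min(0).round(),q.max(0).round(),len(q))
E
```

```text
top rim 601
272.7818702559998
((627.976318359375, 101.39989471435547), (110.55681610107422, 134.64044189453125), 83.36933898925781) [[555.0, 54.0], [688.0, 39.0], [701.0, 149.0], [567.0, 164.0]]
[559 166 234] [559 163 234] [559 160 234] [559 157 234] [559 154 234] [559 151 233] [559 147 237] [559 144 237] [560  97 237] [559  93 240] [559  90 243] [559  87 244] [558  84 249] [557  80 257] [558  78 254] [557  71 260] [559  54 249] [555 165 239] [556 163 234] [555 159 239] [556 156 235] [555 153 240] [556 150 235] [555 147 240] [557 145 229] [558 143 221] [560  95 215] [559  92 219] [559  89 219] [559  86 220] [557  82 234] [557  79 235] [558  76 233] [557  73 235] [557  69 243] [556  66 245] [556  63 245] [555  60 253] [555  57 255] [557  55 240] [552 165 239] [552 162 239] [553 159 237] [553 156 236] [553 153 236] [553 150 236] [553 147 236] [553 144 236] [554  76 235] [555  73 232] [554  70 237] [554  67 237] [555  64 230] [556  61 225] [555  58 233] [555  55 233] [550 165 234] [550 162 236] [549 159 238] [550 156 237] [550 153 234] [550 150 237] [550 147 235] [551 145 229] [551  73 
[... 5732 characters left out ...]
9 228] [531  53 225] [534  54 224] [536  53 224] [539  53 224] [542  54 223] [544  49 226] [546  49 226] [550  54 222] [554  59 218] [556  53 222] [558  49 224] [531  53 221] [534  54 220] [537  53 220] [539  53 220] [543  57 217] [545  53 220] [547  50 222] [550  53 219] [554  57 215] [555  51 220] [558  51 219] [531  54 217] [534  54 217] [537  54 217] [539  53 217] [542  51 218] [545  52 217] [547  51 218] [550  51 217] [556  52 216] [539  51 215] [542  50 215] [547  50 215] box
((619.5825805664062, -35.335357666015625), (165.31561279296875, 159.427734375), 83.03510284423828) [[530.0, -108.0], [689.0, -127.0], [709.0, 37.0], [550.0, 56.0]]
flap [ 530. -133.   90.] [ 680. -101.  197.] 1655
```

{"api": "send_rows", "payload": {"deltas": [[0,0,58,0,0,0.18,1],[0,0,58,0,0,0.18,1],[20,50,0,0,0,0.18,0.6],[20,50,0,0,0,0.18,0.6],[20,50,0,0,0,0.18,0.6],[20,50,0,0,0,0.18,0.6],[20,50,0,0,0,0.18,0.6],[20,50,0,0,0,0.18,0.6],[20,50,0,0,0,0.18,0.6],[20,50,0,0,0,0.18,0.6],[20,50,0,0,0,0.18,0.6],[20,50,0,0,0,0.18,0.6]]}}

```text
time: 1.6
ee_pos: [479.8, -57.2, 330.5]
tcp_rot: [0.253, 0.967, -0.0, -0.0]
contact_force: [0.6, -0.2, -0.1]
gripper_width: 0.6
```

{"api": "send_rows", "payload": {"deltas": [[10,43,0,0,0,0.1,0.6],[10,43,0,0,0,0.1,0.6],[10,43,0,0,0,0.1,0.6],[10.4,41.6,0,0,0,0.1,0.6],[0,0,-30,0,0,0,0.6],[0,0,-30,0,0,0,0.6],[0,0,0,0,0,0,0.6]]}}

```text
time: 2.48
ee_pos: [518.4, 111.4, 268.4]
tcp_rot: [0.059, 0.998, -0.001, -0.002]
contact_force: [0.7, 0.7, -1.0]
gripper_width: 0.601
```

```bash
python3 - <<'E'
from h import *
p,d=grab("side","s1"); crop(p,230,60,430,260,3,"s1")
E
```

```text
(no output)
```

View pics/s1.png

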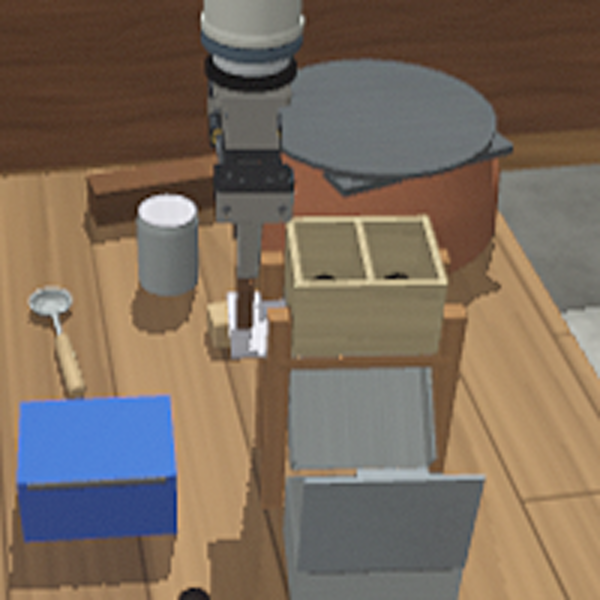

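The side view shows the gripper centred over the brown grip (crop 245,290), with clear space around the hopper legs. I'll go down and grip it.

{"api": "send_rows", "payload": {"deltas": [[1,2,-22,0,0,0,0.6],[0,0,-22,0,0,0,0.6],[0,0,-20,0,0,0,0.6],[0,0,0,0,0,0,0.6],[0,0,0,0,0,0,0],[0,0,0,0,0,0,0],[0,0,0,0,0,0,0],[0,0,0,0,0,0,0]], "newtons": 20}}

```text
time: 3.52
ee_pos: [521.2, 112.3, 207.3]
tcp_rot: [0.059, 0.998, -0.001, 0.0]
contact_force: [-1.5, -7.9, 4.5]
gripper_width: 0.28
```

{"api": "send_rows", "payload": {"deltas": [[-10,1.2,0,0,0,0,0],[-10,1.2,0,0,0,0,0],[-10,1.1,0,0,0,0,0],[-10,1.2,0,0,0,0,0],[-10,1.2,0,0,0,0,0],[-8,0.9,0,0,0,0,0],[0,0,0,0,0,0,0],[0,0,0,0,0,0,0]]}}

```text
time: 4.53
ee_pos: [462.9, 119.4, 207.0]
tcp_rot: [0.059, 0.998, -0.001, -0.0]
contact_force: [-2.4, -8.4, 6.8]
gripper_width: 0.281
```

```bash
python3 - <<'E'
from h import *
p,d=grab("top","t2"); crop(p,240,110,370,220,6,"t2")
W=cloud("top",d)
m=(W[...,0]>400)&(W[...,0]<560)&(W[...,1]>50)&(W[...,1]<200)&(W[...,2]>170)&(W[...,2]<215)
print(W[m].min(0),W[m].max(0))
E
```

```text
[482.49777659  50.31248717 181.67311578] [559.08686559  91.01067522 213.81488051]
```

View pics/t2.png

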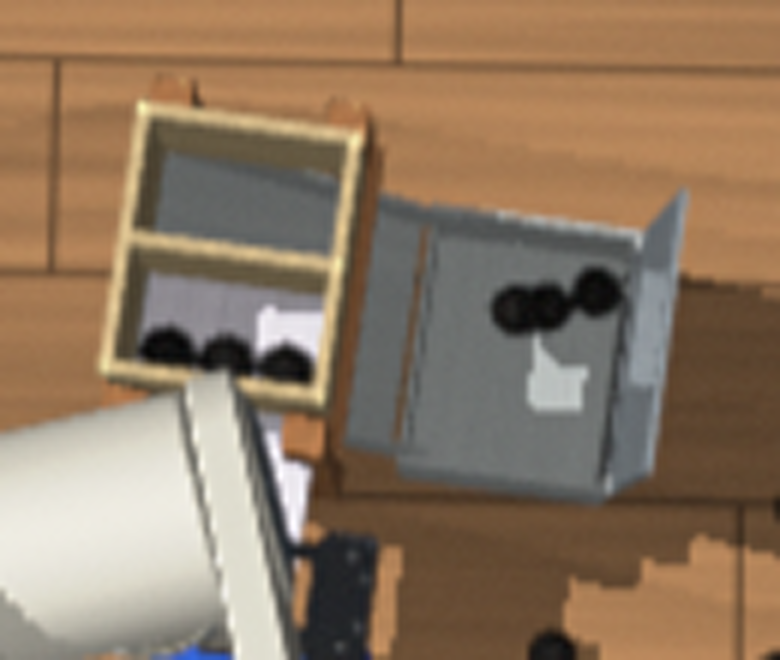

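All three dose lumps lie in the tin (crop 515–600,300). The far bay is empty and the reserve is still at (165–285,350). Next I push the gate shut.

{"api": "send_rows", "payload": {"deltas": [[10,-1.2,0,0,0,0,0],[10,-1.2,0,0,0,0,0],[10,-1.1,0,0,0,0,0],[10,-1.2,0,0,0,0,0],[10,-1.2,0,0,0,0,0],[8,-0.9,0,0,0,0,0],[1,0,0,0,0,0,0],[0,0,0,0,0,0,0],[0,0,0,0,0,0,0]]}}

```text
time: 5.7
ee_pos: [521.3, 112.3, 207.0]
tcp_rot: [0.059, 0.998, -0.001, -0.001]
contact_force: [-6.2, -9.9, 9.8]
gripper_width: 0.283
```

{"api": "send_rows", "payload": {"deltas": [[1.5,-0.2,0,0,0,0,0],[0,0,0,0,0,0,0],[0,0,0,0,0,0,0]]}}

```text
time: 6.08
ee_pos: [521.3, 112.3, 206.9]
tcp_rot: [0.059, 0.998, -0.001, -0.002]
contact_force: [-11.8, -7.7, 13.4]
gripper_width: 0.285
```

The gate is hard against its stop and the position matches the start. I release and rise.

{"api": "send_rows", "payload": {"deltas": [[-1,0,0,0,0,0,0.6],[0,0,0,0,0,0,0.6],[0,0,0,0,0,0,0.6],[0,0,40,0,0,0,0.6],[0,0,50,0,0,0,0.6],[0,-30,50,0,0,0.17,0.3],[-10,-50,0,0,0,0.17,0],[-10,-50,0,0,0,0.17,0],[-10,-50,0,0,0,0.17,0],[-10,-50,0,0,0,0.17,0],[-10,-50,0,0,0,0.17,0],[0,0,0,0,0,0.17,0]]}}

```text
time: 7.58
ee_pos: [471.9, -169.5, 346.5]
tcp_rot: [-0.512, 0.859, -0.0, -0.0]
contact_force: [0.1, 0.6, 0.1]
gripper_width: 0.005
```

```bash
python3 - <<'E'
from h import *
p,d=grab("top","t3"); crop(p,240,110,460,240,3.6,"t3")
W=cloud("top",d); spares(p,W)
m=(W[...,0]>480)&(W[...,0]<560)&(W[...,1]>85)&(W[...,1]<140)&(W[...,2]>230)&(W[...,2]<250)
print("grip",W[m].mean(0),W[m].min(0),W[m].max(0))
a=np.deg2rad(-6.6);xh=np.array([np.cos(a),np.sin(a)]);yh=np.array([-xh[1],xh[0]]);H=np.array([627.5,101])
for n in("top","side"):
    if n=="side": p,d=grab("side","s3"); W=cloud("side",d); crop(p,230,60,430,260,3,"s3")
    L=np.stack([(W[...,:2]-H)@xh,(W[...,:2]-H)@yh,W[...,2]],-1)
    m=(L[...,1]<-175)&(L[...,1]>-260)&(abs(L[...,0])<90)&(L[...,2]>90)&(L[...,2]<215)
    q=L[m]; k=np.polyfit(q[:,2],q[:,1],1)
    print(n,"flap y=",k,"x",q[:,0].min(),q[:,0].max(),"zmax",q[:,2].max(), "y at 75, 190",np.polyval(k,[75,190]))
    m=(L[...,1]<-90)&(L[...,1]>-210)&(abs(L[...,0])<90)&(L[...,2]>68)&(L[...,2]<82)
    q=L[m];print("box rim x",np.percentile(q[:,0],[1,99]),"y",np.percentile(q[:,1],[1,99]))
E
```

```text
[466. 113.] 19 [ 826. -536.   37.] 45.0 [ 825. -539.]
[485. 116.] 20 [ 821. -612.    9.] 14.0 [ 819. -616.]
[474. 136.] 160 [ 740. -562.   26.] 45.0 [ 758. -588.]
[336. 163.] 161 [640. -81.  31.] 41.0 [639. -81.]
[134. 196.] 238 [510. 615.  26.] 45.0 [512. 614.]
[332. 219.] 39 [442. -70.  29.] 36.0 [442. -70.]
[371. 222.] 23 [ 434. -205.   28.] 38.0 [ 436. -205.]
grip [522.53777086 112.23606622 240.99500784] [511.53431433  87.12485941 232.18968762] [559.6491585  125.81251097 247.1068401 ]
top flap y= [-5.04810019e-02 -2.05146789e+02] x -71.01639687441879 79.60260046645666 zmax 200.89797678235482 y at 75, 190 [-208.93286398 -214.73817921]
box rim x [-70.75409166  79.31730163] y [-208.0158162   -90.16218758]
side flap y= [-6.36262189e-02 -2.11028054e+02] x -72.43098497259575 78.93913646591277 zmax 196.45619463184687 y at 75, 190 [-215.80002034 -223.11703551]
box rim x [-72.13317866  73.16122209] y [-204.64936459  -90.40784818]
```

View pics/t3.png

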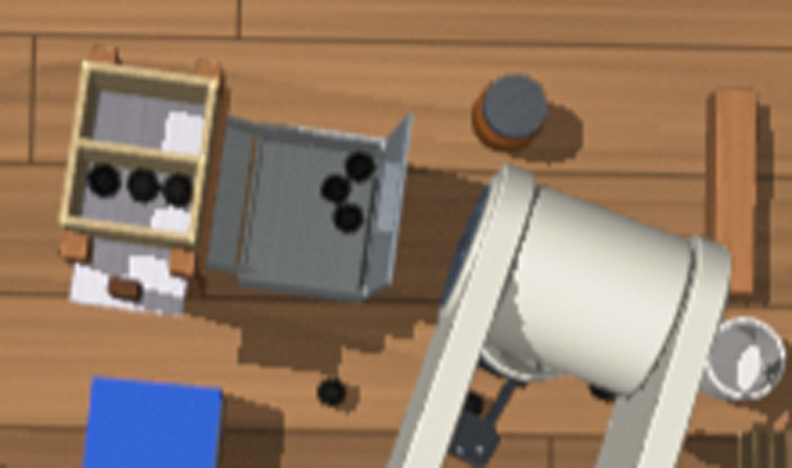

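View pics/s3.png

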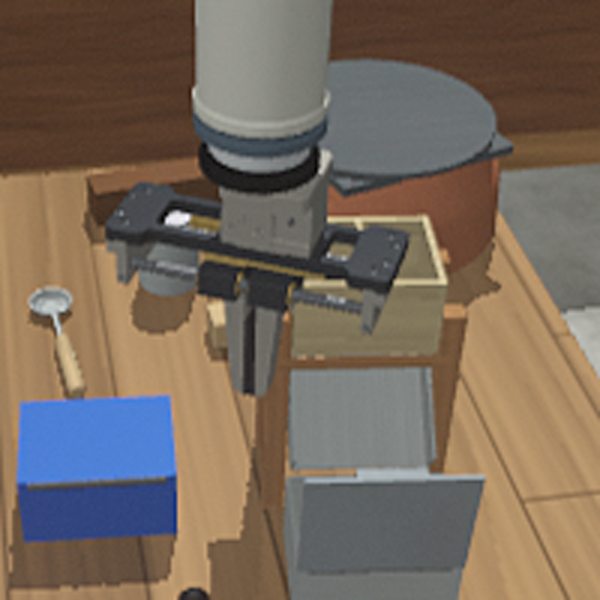

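The gate is shut, the doses are in the tin, the reserve is unmoved and the far bay is empty. Next I set up behind the flap with the jaws along hopper x, turning the short way for joint 6.

{"api": "send_rows", "payload": {"deltas": [[10,2,0,0,0,-0.175,0],[10,2,0,0,0,-0.175,0],[10,2,0,0,0,-0.175,0],[10,2,0,0,0,-0.175,0],[10,2,0,0,0,-0.175,0],[10,2,0,0,0,-0.175,0],[10,2,0,0,0,-0.175,0],[10,2,0,0,0,-0.175,0],[10,2,0,0,0,-0.175,0],[10,2,0,0,0,-0.175,0],[10,2,0,0,0,-0.175,0],[10,2,0,0,0,-0.175,0]]}}

```text
time: 9.18
ee_pos: [593.1, -141.5, 346.4]
tcp_rot: [0.496, 0.869, 0.0, -0.0]
contact_force: [-0.5, 0.3, 0.7]
gripper_width: 0.002
```

{"api": "send_rows", "payload": {"deltas": [[7,3,0,0,0,-0.165,0],[0,0,-30,0,0,-0.165,0],[0,0,-30,0,0,-0.165,0],[0,0,-30,0,0,-0.165,0],[0,0,-40,0,0,0,0],[0,0,-40,0,0,0,0],[0,0,-10,0,0,0,0],[0,0,0,0,0,0,0]]}}

```text
time: 10.18
ee_pos: [599.7, -139.1, 166.7]
tcp_rot: [0.748, 0.664, -0.0, -0.0]
contact_force: [0.0, 0.3, 0.4]
gripper_width: 0.005
```

```bash
python3 - <<'E'
from h import *
p,d=grab("side","s4"); crop(p,230,60,430,260,3,"s4")
print(bot.sense()["joint_positions"])
E
```

```text
[-2.30562298e-01  3.85632417e-01  1.69742865e+00  6.90559161e-05
  1.05726748e+00 -1.12829031e-01]
```

View pics/s4.png

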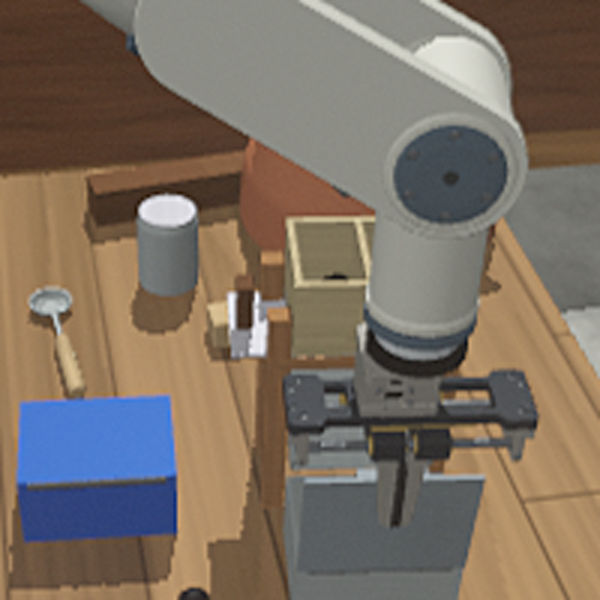

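{"api": "send_rows", "payload": {"deltas": [[1.2,10,0,0,0,0,0],[1.2,10,-2,0,0,0,0],[1.3,11.4,-1,0,0,0,0],[1.3,11.5,-1,0,0,0,0],[1.3,11,-4,0,0,0,0],[1.3,11,-4,0,0,0,0],[1.1,9.6,-6.5,0,0,0,0],[1.1,9.6,-7,0,0,0,0],[0.9,7.5,-9,0,0,0,0],[0.9,7.5,-9,0,0,0,0],[0,0,0,0,0,0,0]]}}

```text
time: 11.6
ee_pos: [610.4, -39.9, 121.9]
tcp_rot: [0.747, 0.665, -0.001, -0.001]
contact_force: [-0.4, -0.9, 0.0]
gripper_width: 0.005
```

```bash
python3 - <<'E'
from h import *
p,d=grab("side","s5"); crop(p,230,60,430,260,3,"s5")
E
```

```text
(no output)
```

View pics/s5.png

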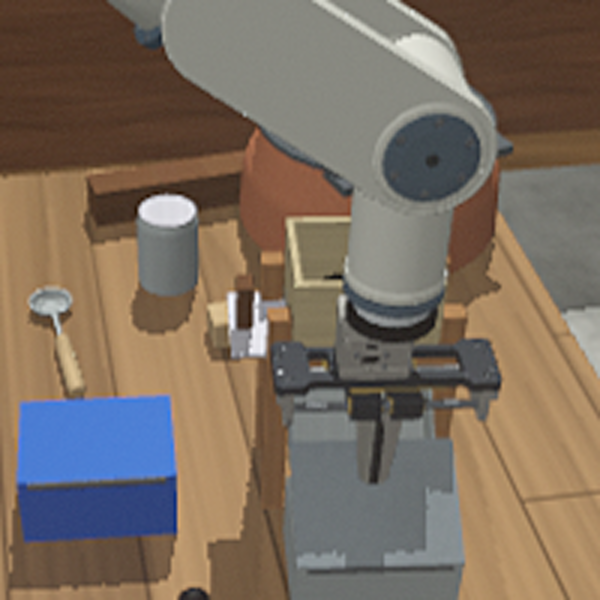

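{"api": "send_rows", "payload": {"deltas": [[0.6,5,-10.5,0,0,0,0],[0.6,5,-10.5,0,0,0,0],[0.4,4,-12,0,0,0,0],[0,0,-6,0,0,0,0],[0,0,-4,0,0,0,0],[0,0,0,0,0,0,0]]}}

```text
time: 12.4
ee_pos: [612.7, -26.6, 79.9]
tcp_rot: [0.747, 0.665, -0.0, -0.0]
contact_force: [0.3, -0.4, 0.3]
gripper_width: 0.01
```

{"api": "send_rows", "payload": {"deltas": [[0,0,-2,0,0,0,0],[0,0,-2,0,0,0,0],[0,0,0,0,0,0,0]]}}

```text
time: 12.78
ee_pos: [613.1, -26.6, 79.0]
tcp_rot: [0.747, 0.665, 0.0, 0.0]
contact_force: [-9.4, 0.2, 28.1]
gripper_width: 0.006
```

```bash
python3 - <<'E'
from h import *
p,d=grab("side","s6"); crop(p,300,150,400,290,5,"s6")
E
```

```text
(no output)
```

View pics/s6.png

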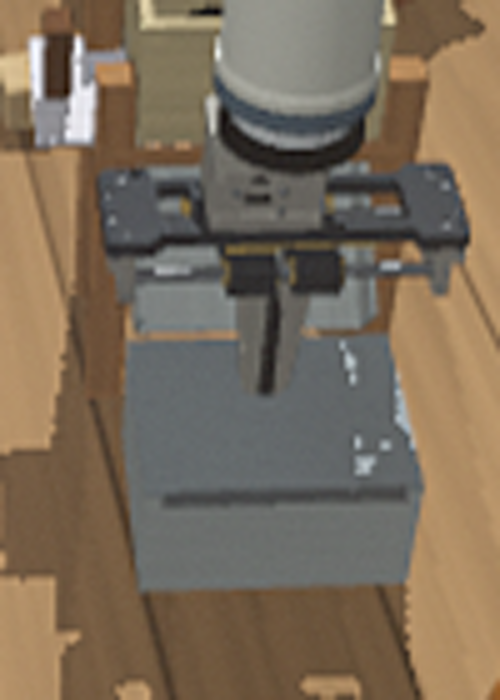

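Pressing gives 28 N with the tip at z = 79 mm, which is the flap-shut height, and the lid lies flat. I back off and turn the jaws along hopper y for the lumps.

{"api": "send_rows", "payload": {"deltas": [[0,0,30,0,0,0,0],[-15,-10,40,0,0,0,0.3],[-40,-10,40,0,0,0,0.6],[-40,-10,20,0,0,0.1,0.6],[-40,-10,20,0,0,0.18,0.6],[-36,-5,0,0,0,0.18,0.6],[0,0,0,0,0,0.18,0.6],[0,0,0,0,0,0.18,0.6],[0,0,0,0,0,0.18,0.6],[0,0,0,0,0,0.18,0.6],[0,0,0,0,0,0.18,0.6],[0,0,0,0,0,0.2,0.6]]}}

```text
time: 14.32
ee_pos: [441.7, -71.6, 226.3]
tcp_rot: [0.067, 0.998, -0.0, 0.0]
contact_force: [0.1, 0.4, -0.4]
gripper_width: 0.599
```

```bash
python3 - <<'E'
from h import *
p,d=grab("side","s7"); W=cloud("side",d);spares(p,W); cv2.imwrite("pics/s7.png",p[:,:,::-1])
c,s=np.cos(np.deg2rad(-6.6)),np.sin(np.deg2rad(-6.6))
D=W[...,:2]-[627.5,101]; L=np.stack([D@[c,s],D@[-s,c],W[...,2]],-1)
for y in(-195,-170,-150,-130,-110,-95):
    m=(abs(L[...,1]-y)<4)&(abs(L[...,0])<60)&(L[...,2]>50); print(y,np.median(L[m][:,2]) if m.any() else None)
b=(p[...,2]>150)&(p[...,0]<90); print("blue zmax",np.nanpercentile(W[b][:,2],99))
E
```

```text
[294. 261.] 71 [442. -81.  22.] 33.0 [444. -75.]
[298. 301.] 80 [ 433. -213.   24.] 30.0 [ 434. -208.]
[337. 299.] 80 [ 530. -224.   22.] 30.0 [ 531. -218.]
[379. 326.] 91 [ 612. -316.   23.] 30.0 [ 615. -312.]
[315. 346.] 96 [ 452. -345.   24.] 31.0 [ 454. -341.]
-195 78.41669791494553
-170 78.25202752772071
-150 78.54164642367311
-130 78.34790244601481
-110 78.43528936001667
-95 77.88641616629297
blue zmax 81.88297985801833
```

View pics/s7.png

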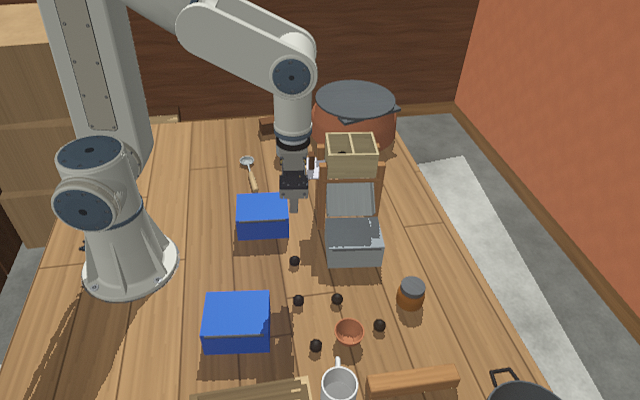

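The flap is flat at 78.4 mm along its whole depth, so it is shut. There are five spares, the only black lumps: (294,261), (298,301), (337,299), (379,326) and (316,346). I go down on the first.

{"api": "send_rows", "payload": {"deltas": [[0,-1,-45,0,0,0,0.52],[0,-1,-45,0,0,0,0.52],[0,0,-45,0,0,0,0.52],[0,0,-45,0,0,0,0.52],[0,0,-42,0,0,0,0.52],[0,0,0,0,0,0,0.52],[0,0,0,0,0,0,0],[0,0,0,0,0,0,0],[0,0,0,0,0,0,0],[0,0,0,0,0,0,0]], "newtons": 15}}

```text
time: 15.62
ee_pos: [441.9, -73.5, 4.4]
tcp_rot: [0.07, 0.998, -0.0, 0.0]
contact_force: [0.3, 0.6, 2.1]
gripper_width: 0.319
```

{"api": "send_rows", "payload": {"deltas": [[0,0,30,0,0,0,0],[0,0,55,0,0,0,0],[0,0,55,0,0,0,0],[0,0,55,0,0,0,0],[0,0,55,0,0,0,0],[0,0,55,0,0,0.02,0],[43.7,36,0,0,0,0,0],[43.7,36,0,0,0,0,0],[43.7,36,0,0,0,0,0],[43.7,36,0,0,0,0,0],[43.7,36.7,0,0,0,0,0],[0,0,0,0,0,0,0]], "newtons": 22}}

```text
time: 17.12
ee_pos: [661.9, 109.7, 307.6]
tcp_rot: [0.059, 0.998, 0.0, -0.0]
contact_force: [-0.7, 0.2, -0.9]
gripper_width: 0.313
```

```bash
python3 - <<'E'
from h import *
p,d=grab("side","s8"); W=cloud("side",d);spares(p,W); crop(p,290,60,430,200,4,"s8")
E
```

```text
[298. 301.] 79 [ 433. -213.   23.] 29.0 [ 434. -208.]
[337. 299.] 90 [ 531. -223.   23.] 31.0 [ 532. -220.]
[379. 326.] 93 [ 612. -316.   24.] 29.0 [ 615. -312.]
[315. 345.] 118 [ 453. -343.   24.] 32.0 [ 454. -339.]
```

View pics/s8.png

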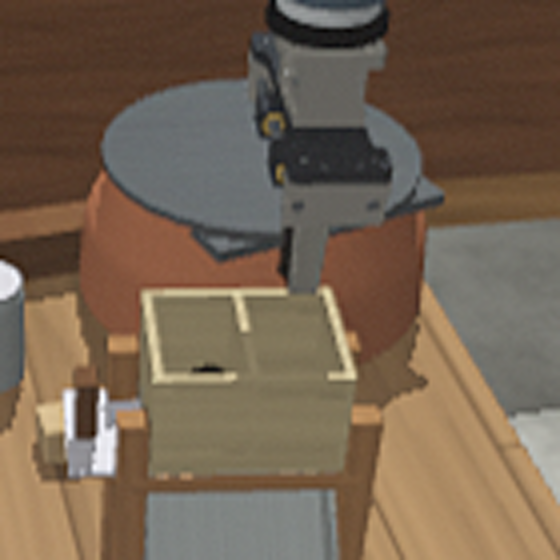

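{"api": "send_rows", "payload": {"deltas": [[-1.5,-2.5,-24,0,0,0,0],[0,0,-24,0,0,0,0],[0,0,-24,0,0,0,0],[0,0,0,0,0,0,0],[0,0,0,0,0,0,0.4],[0,0,0,0,0,0,0.4],[0,0,40,0,0,0,0.4],[0,0,40,0,0,0,0.45],[-40,-55,10,0,0,0,0.52],[-40,-55,0,0,0,0,0.52],[-40,-55,0,0,0,0,0.52],[-40,-55,0,0,0,0,0.52]]}}

```text
time: 18.68
ee_pos: [511.0, -98.3, 327.3]
tcp_rot: [0.06, 0.998, -0.0, 0.001]
contact_force: [0.9, -1.4, -0.8]
gripper_width: 0.52
```

```bash
python3 - <<'E'
from h import *
p,d=grab("top","t9"); W=cloud("top",d);spares(p,W); crop(p,240,110,380,220,5,"t9")
E
```

```text
[466. 112.] 17 [ 825. -536.   36.] 43.0 [ 824. -538.]
[480. 113.] 22 [ 832. -593.    9.] 17.0 [ 834. -603.]
[474. 135.] 157 [ 741. -559.   28.] 45.0 [ 759. -589.]
[134. 196.] 242 [509. 615.  26.] 45.0 [512. 616.]
[401. 171.] 23 [ 614. -309.   27.] 35.0 [ 614. -311.]
[186. 199.] 16 [503. 435.  29.] 45.0 [504. 438.]
[408. 217.] 46 [ 453. -332.   26.] 36.0 [ 453. -333.]
[369. 222.] 40 [ 434. -200.   27.] 37.0 [ 434. -200.]
```

View pics/t9.png

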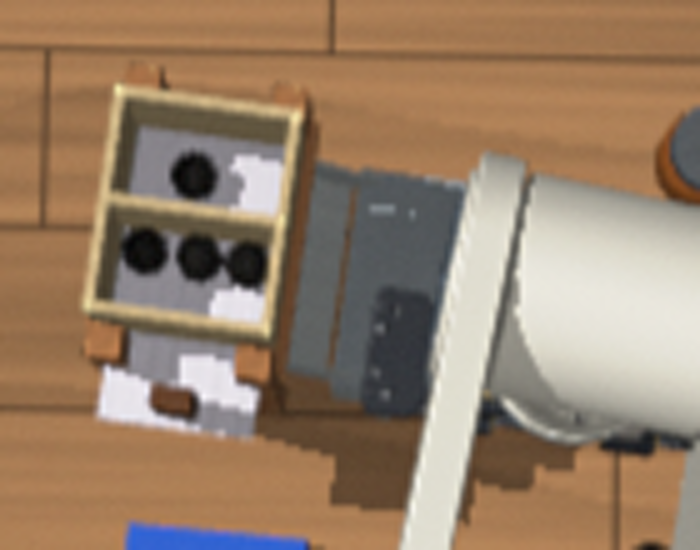

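The lump is in the far bay (crop 193,175). The next spare is at (434,-204).

{"api": "send_rows", "payload": {"deltas": [[-33,-45,0,0,0,0,0.52],[-33,-46,0,0,0,0,0.52],[0,0,-58,0,0,0,0.52],[0,0,-58,0,0,0,0.52],[0,0,-58,0,0,0,0.52],[0,0,-58,0,0,0,0.52],[0,0,0,0,0,0,0.52]]}}

```text
time: 19.6
ee_pos: [443.6, -186.8, 91.8]
tcp_rot: [0.06, 0.998, 0.001, -0.003]
contact_force: [-0.4, -0.9, 0.2]
gripper_width: 0.521
```

```bash
python3 - <<'E'
from h import *
p,d=grab("side","s10"); W=cloud("side",d);spares(p,W); crop(p,250,200,430,380,3,"s10")
E
```

```text
[298. 300.] 95 [ 434. -212.   23.] 30.0 [ 435. -207.]
[337. 299.] 85 [ 529. -224.   23.] 31.0 [ 532. -221.]
[379. 326.] 97 [ 613. -316.   23.] 31.0 [ 616. -311.]
[316. 346.] 104 [ 453. -344.   23.] 30.0 [ 454. -338.]
```

View pics/s10.png

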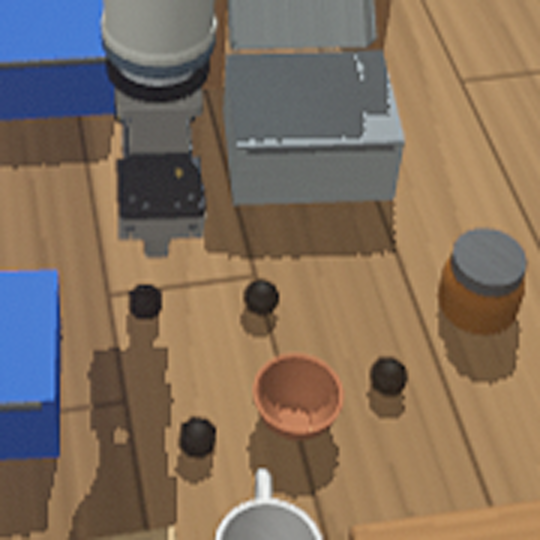

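{"api": "send_rows", "payload": {"deltas": [[-10,-17,0,0,0,0,0.52],[0,0,-45,0,0,0,0.52],[0,0,-43,0,0,0,0.52],[0,0,0,0,0,0,0.52],[0,0,0,0,0,0,0],[0,0,0,0,0,0,0],[0,0,0,0,0,0,0],[0,0,0,0,0,0,0]], "newtons": 15}}

```text
time: 20.65
ee_pos: [437.9, -205.7, 8.4]
tcp_rot: [0.06, 0.998, -0.001, 0.002]
contact_force: [-0.8, 2.1, 12.4]
gripper_width: 0.319
```

{"api": "send_rows", "payload": {"deltas": [[0,0,30,0,0,0,0],[0,0,50,0,0,0,0],[0,0,55,0,0,0,0],[0,0,55,0,0,0,0],[0,0,55,0,0,0,0],[31,42,55,0,0,0,0],[31.5,42,0,0,0,0,0],[31.5,42,0,0,0,0,0],[31.5,42,0,0,0,0,0],[31.5,42,0,0,0,0,0],[31.5,42,0,0,0,0,0],[31.5,42,0,0,0,0,0]], "newtons": 22}}

```text
time: 22.15
ee_pos: [651.3, 83.2, 298.0]
tcp_rot: [0.06, 0.998, 0.0, 0.001]
contact_force: [0.2, 0.2, 0.2]
gripper_width: 0.315
```

{"api": "send_rows", "payload": {"deltas": [[0,0,0,0,0,0,0],[0,0,0,0,0,0,0]]}}

```text
time: 22.4
ee_pos: [650.0, 81.4, 297.1]
tcp_rot: [0.06, 0.998, -0.0, 0.0]
contact_force: [0.7, 0.2, 0.2]
gripper_width: 0.313
```

```bash
python3 - <<'E'
from h import *
p,d=grab("side","s11"); W=cloud("side",d);spares(p,W); crop(p,290,60,430,200,4,"s11")
E
```

```text
[337. 299.] 82 [ 530. -224.   23.] 29.0 [ 532. -219.]
[379. 326.] 97 [ 613. -316.   23.] 31.0 [ 616. -311.]
[315. 345.] 117 [ 453. -343.   24.] 32.0 [ 454. -339.]
```

View pics/s11.png

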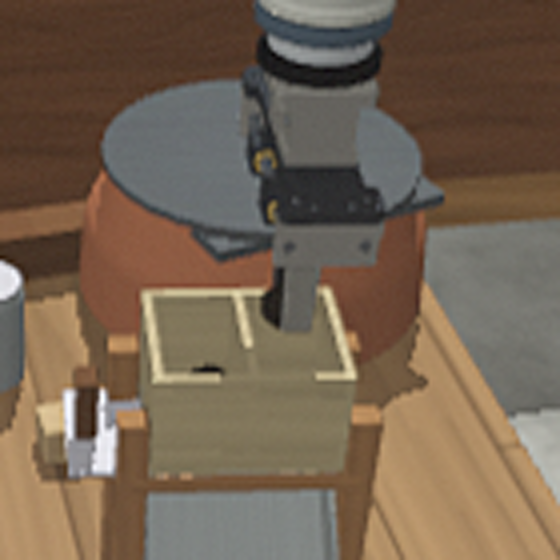

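The lump is held slightly to the −x side of the pads. I shift over to match before lowering.

{"api": "send_rows", "payload": {"deltas": [[12,5.5,0,0,0,0,0],[0,0,-20,0,0,0,0],[0,0,-20,0,0,0,0],[0,0,-17,0,0,0,0],[0,0,0,0,0,0,0],[0,0,0,0,0,0,0.4],[0,0,0,0,0,0,0.4],[0,0,40,0,0,0,0.4],[0,0,45,0,0,0,0.45],[-20,-50,0,0,0,0,0.52],[-20,-50,0,0,0,0,0.52],[0,0,0,0,0,0,0.52]]}}

```text
time: 23.95
ee_pos: [621.8, -15.6, 325.7]
tcp_rot: [0.062, 0.998, -0.0, 0.001]
contact_force: [0.6, 0.4, -0.2]
gripper_width: 0.52
```

```bash
python3 - <<'E'
from h import *
p,d=grab("top","t12"); W=cloud("top",d);spares(p,W); crop(p,240,110,440,240,4,"t12")
E
```

```text
[474. 135.] 155 [ 742. -559.   27.] 44.0 [ 759. -588.]
[134. 196.] 239 [510. 615.  26.] 45.0 [512. 615.]
[400. 171.] 45 [ 614. -305.   26.] 35.0 [ 615. -305.]
[373. 194.] 45 [ 531. -212.   27.] 35.0 [ 532. -214.]
[186. 199.] 18 [500. 434.  32.] 43.0 [502. 437.]
[408. 217.] 47 [ 453. -333.   26.] 35.0 [ 454. -334.]
```

View pics/t12.png

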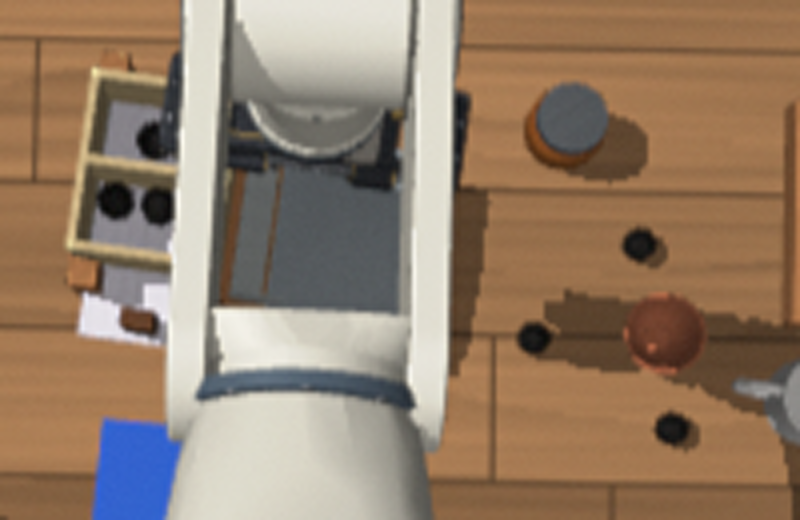

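The bay is partly hidden here, so I'll check it once the arm is clear. The next spare is at (531,-217).

{"api": "send_rows", "payload": {"deltas": [[-22,-50,0,0,0,0,0.52],[-22,-50,0,0,0,0,0.52],[-23,-50,0,0,0,0,0.52],[-23,-51,0,0,0,0,0.52],[0,0,-50,0,0,0,0.52],[0,0,-50,0,0,0,0.52],[0,0,-50,0,0,0,0.52],[0,0,-50,0,0,0,0.52],[0,0,0,0,0,0,0.52],[0,0,0,0,0,0,0.52]]}}

```text
time: 25.25
ee_pos: [534.2, -213.8, 126.2]
tcp_rot: [0.06, 0.998, -0.0, 0.001]
contact_force: [0.8, 0.2, 0.3]
gripper_width: 0.52
```

```bash
python3 - <<'E'
from h import *
p,d=grab("top","t13"); W=cloud("top",d);spares(p,W); crop(p,240,110,440,240,4,"t13")
p,d=grab("side","s13"); W=cloud("side",d);spares(p,W)
E
```

```text
[501. 107.] 238 [ 859. -674.   28.] 45.0 [ 828. -644.]
[474. 135.] 154 [ 743. -559.   27.] 45.0 [ 759. -589.]
[134. 196.] 246 [512. 615.  27.] 45.0 [512. 616.]
[337. 299.] 83 [ 530. -223.   24.] 30.0 [ 532. -219.]
[379. 326.] 100 [ 612. -316.   23.] 30.0 [ 615. -311.]
[316. 346.] 104 [ 453. -344.   24.] 30.0 [ 454. -340.]
```

View pics/t13.png

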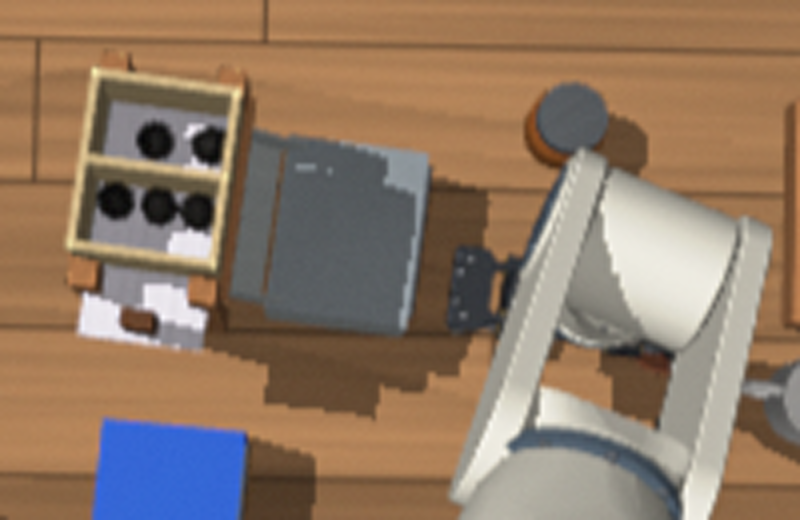

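Two spares are in the far bay (crop 155,140 and 208,145).

{"api": "send_rows", "payload": {"deltas": [[-3,-3,-40,0,0,0,0.52],[0,0,-45,0,0,0,0.52],[0,0,-36,0,0,0,0.52],[0,0,0,0,0,0,0.52],[0,0,0,0,0,0,0.52],[0,0,0,0,0,0,0],[0,0,0,0,0,0,0],[0,0,0,0,0,0,0],[0,0,0,0,0,0,0]], "newtons": 15}}

```text
time: 26.48
ee_pos: [530.3, -217.1, 4.6]
tcp_rot: [0.06, 0.998, -0.0, 0.001]
contact_force: [-0.8, 0.4, 7.9]
gripper_width: 0.318
```

{"api": "send_rows", "payload": {"deltas": [[0,0,30,0,0,0,0],[0,0,50,0,0,0,0],[0,0,55,0,0,0,0],[0,0,55,0,0,0,0],[0,0,55,0,0,0,0],[0,0,55,0,0,0,0],[21,50,10,0,0,0,0],[21,50,0,0,0,0,0],[21,50,0,0,0,0,0],[21,50,0,0,0,0,0],[21,50,0,0,0,0,0],[21,50,0,0,0,0,0]], "newtons": 22}}

```text
time: 27.98
ee_pos: [655.9, 84.9, 313.8]
tcp_rot: [0.06, 0.998, -0.0, 0.0]
contact_force: [0.3, -0.9, 0.3]
gripper_width: 0.317
```

{"api": "send_rows", "payload": {"deltas": [[4,25,0,0,0,0,0],[0,0,0,0,0,0,0],[0,0,0,0,0,0,0]]}}

```text
time: 28.35
ee_pos: [659.1, 107.0, 313.6]
tcp_rot: [0.06, 0.998, -0.0, -0.0]
contact_force: [0.3, -0.8, -0.1]
gripper_width: 0.313
```

```bash
python3 - <<'E'
from h import *
p,d=grab("side","s14"); W=cloud("side",d);spares(p,W); crop(p,290,60,430,200,4,"s14")
E
```

```text
[316. 345.] 118 [ 453. -343.   24.] 31.0 [ 454. -340.]
[369. 371.] 95 [ 557. -425.   26.] 33.0 [ 560. -422.]
```

View pics/s14.png

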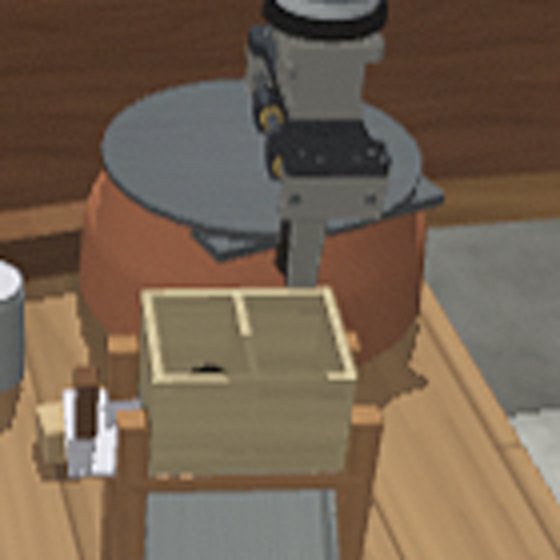

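The spare at (614,-307) has been knocked to about (558,-422). I'll measure it again later. For now I lower this lump.

{"api": "send_rows", "payload": {"deltas": [[1.5,2,-25,0,0,0,0],[0,0,-25,0,0,0,0],[0,0,-20,0,0,0,0],[0,0,0,0,0,0,0],[0,0,0,0,0,0,0.4],[0,0,0,0,0,0,0.4],[0,0,40,0,0,0,0.4],[0,0,45,0,0,0,0.45],[-22,-50,0,0,0,0,0.52],[-22,-50,0,0,0,0,0.52],[-22,-50,0,0,0,0,0.52],[-22,-50,0,0,0,0,0.52]]}}

```text
time: 29.9
ee_pos: [572.6, -91.2, 329.6]
tcp_rot: [0.06, 0.998, -0.0, 0.001]
contact_force: [0.3, -1.0, -0.6]
gripper_width: 0.519
```

{"api": "send_rows", "payload": {"deltas": [[-22,-50,0,0,0,0,0.52],[-22,-50,0,0,0,0,0.52],[-22,-50,0,0,0,0,0.52],[0,0,0,0,0,0,0.52],[0,0,0,0,0,0,0.52]]}}

```text
time: 30.52
ee_pos: [507.4, -239.5, 329.1]
tcp_rot: [0.06, 0.998, 0.0, 0.001]
contact_force: [0.2, -0.8, 0.7]
gripper_width: 0.518
```

```bash
python3 - <<'E'
from h import *
p,d=grab("top","t15"); W=cloud("top",d);spares(p,W); crop(p,240,110,480,240,3.3,"t15")
p,d=grab("side","s15"); W=cloud("side",d);spares(p,W); crop(p,270,250,470,400,3.5,"s15")
E
```

```text
[466. 113.] 16 [ 828. -537.   34.] 42.0 [ 825. -538.]
[474. 135.] 153 [ 742. -558.   27.] 45.0 [ 759. -588.]
[134. 196.] 246 [508. 615.  28.] 45.0 [512. 615.]
[186. 199.] 16 [502. 435.  32.] 42.0 [503. 437.]
[408. 217.] 46 [ 453. -333.   25.] 35.0 [ 454. -333.]
[316. 346.] 92 [ 453. -344.   24.] 29.0 [ 454. -341.]
[368. 372.] 65 [ 553. -426.   26.] 32.0 [ 559. -422.]
```

View pics/t15.png

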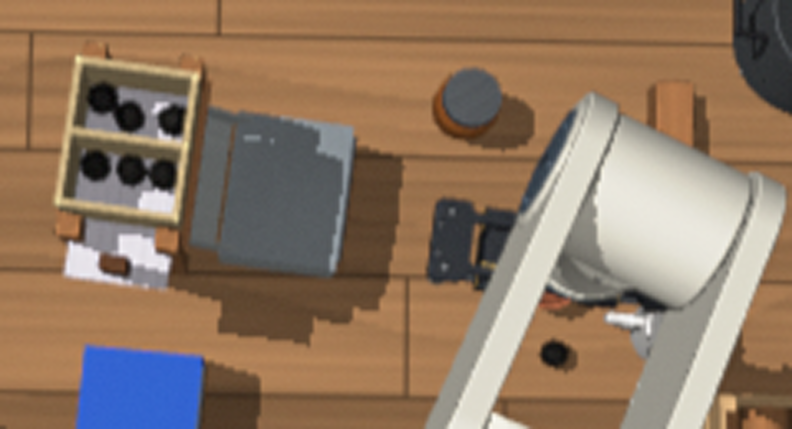

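View pics/s15.png

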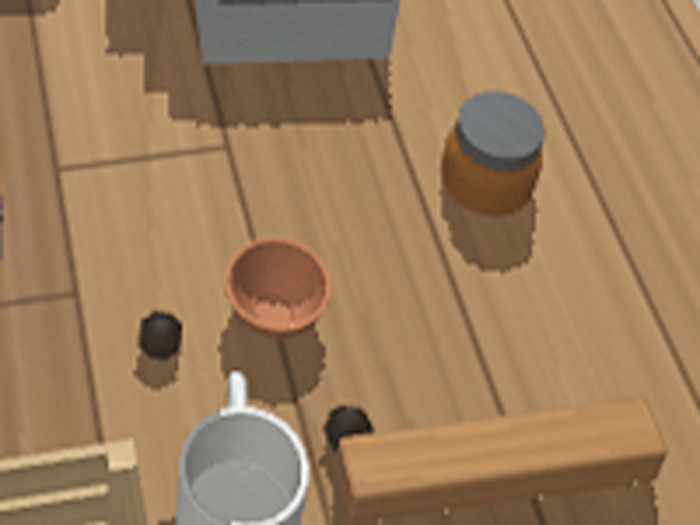

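Three spares are in the far bay. The knocked lump now lies beside the end of the firewood (side crop 348,425). I take the spare at (453,-337) first.

{"api": "send_rows", "payload": {"deltas": [[-18,-32,0,0,0,0,0.5],[-18,-33,0,0,0,0,0.5],[-18,-32,-20,0,0,0,0.5],[0,0,-50,0,0,0,0.5],[0,0,-50,0,0,0,0.5],[0,0,-50,0,0,0,0.5],[0,0,-50,0,0,0,0.5],[0,0,0,0,0,0,0.5],[0,0,0,0,0,0,0.5]]}}

```text
time: 31.75
ee_pos: [454.5, -336.8, 110.1]
tcp_rot: [0.06, 0.998, -0.0, 0.001]
contact_force: [-0.1, 0.4, 0.1]
gripper_width: 0.502
```

```bash
python3 - <<'E'
from h import *
p,d=grab("side","s16"); W=cloud("side",d);spares(p,W); crop(p,250,220,450,400,3.3,"s16")
p,d=grab("top","t16"); W=cloud("top",d);spares(p,W); crop(p,360,120,480,240,5,"t16")
E
```

```text
[316. 346.] 106 [ 453. -344.   24.] 31.0 [ 454. -339.]
[368. 371.] 75 [ 554. -425.   26.] 32.0 [ 558. -422.]
[501. 108.] 245 [ 858. -676.   27.] 45.0 [ 818. -644.]
[466. 113.] 17 [ 825. -536.   37.] 45.0 [ 823. -536.]
[486. 113.] 18 [ 830. -620.    9.] 14.0 [ 834. -621.]
[474. 135.] 155 [ 741. -562.   28.] 45.0 [ 759. -589.]
[134. 196.] 239 [512. 615.  27.] 45.0 [512. 615.]
```

View pics/s16.png

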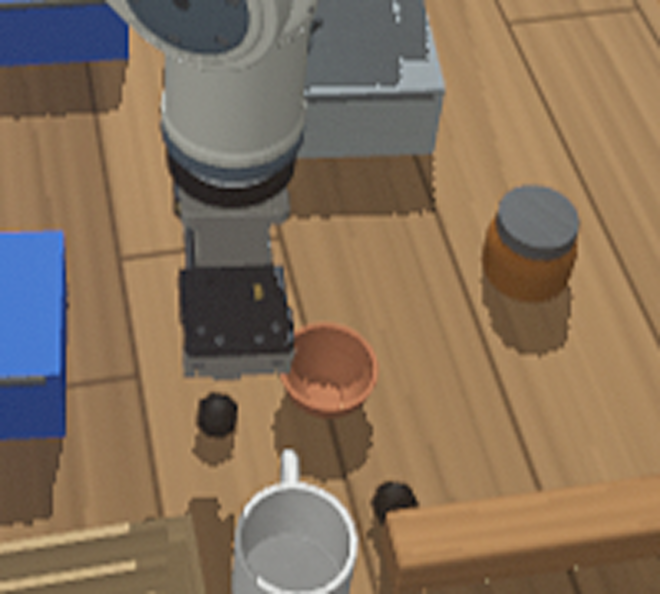

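View pics/t16.png

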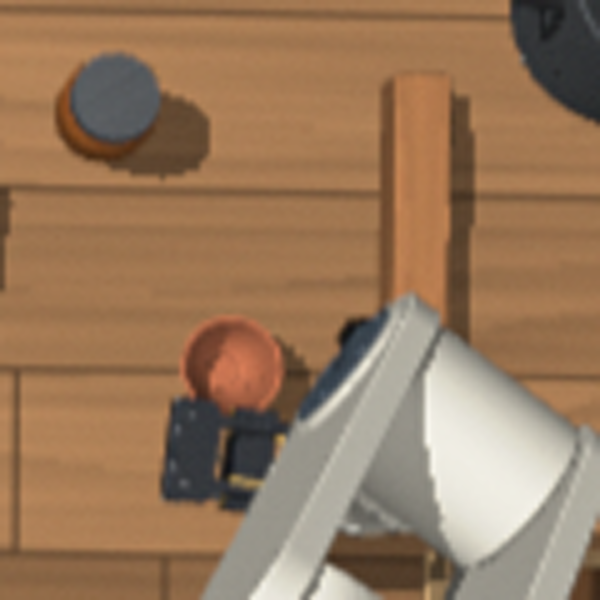

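```bash
python3 - <<'E'
from h import *
for n,f in(("top","t12"),("side","s15"),("side","s16")):
    z=np.load(f+".npz");W=cloud(n,z["d"])
    for nm,x0,x1,y0,y1,zm in(("body",412,497,-438,-240,300),("finger",440,468,-382,-292,80),("A",520,600,-460,-380,100)):
        m=(W[...,0]>x0)&(W[...,0]<x1)&(W[...,1]>y0)&(W[...,1]<y1)&(W[...,2]<zm)&(W[...,2]>10)
        q=W[m]; print(f,nm,len(q), q[np.argmax(q[:,2])].round() if len(q) else None)
z=np.load("t12.npz");crop(z["p"],360,120,480,240,5,"t12b")
W=cloud("top",z["d"])
# objects heights list near mug
for u in range(424,462,3): print(u,W[209,u].round())
E
```

```text
t12 body 173 [ 490. -422.   72.]
t12 finger 57 [ 456. -329.   35.]
t12 A 156 [ 586. -443.   48.]
s15 body 458 [ 461. -431.   67.]
s15 finger 136 [ 454. -343.   31.]
s15 A 367 [ 563. -453.   44.]
s16 body 2381 [ 442. -368.  300.]
s16 finger 128 [ 451. -338.   31.]
s16 A 360 [ 595. -457.   45.]
424 [ 484. -396.    3.]
427 [ 484. -407.    1.]
430 [ 485. -419.   -2.]
433 [ 482. -420.   33.]
436 [ 480. -420.   69.]
439 [ 485. -450.    2.]
442 [ 485. -460.    2.]
445 [ 485. -471.    2.]
448 [ 485. -480.    7.]
451 [ 485. -491.    6.]
454 [ 484. -492.   36.]
457 [ 482. -492.   64.]
460 [ 486. -525.    0.]
```

View pics/t12b.png

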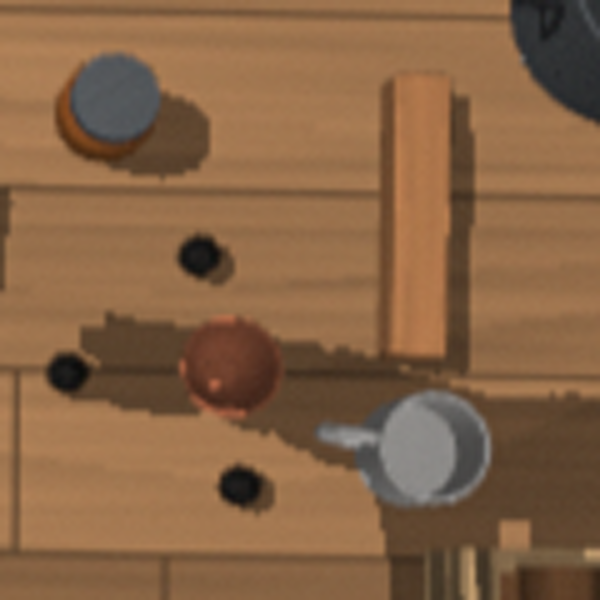

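Everything under the gripper body is below 72 mm, and the body stops at about 92 mm. I go down.

{"api": "send_rows", "payload": {"deltas": [[-1,0,-40,0,0,0,0.5],[0,0,-40,0,0,0,0.5],[0,0,-25,0,0,0,0.5],[0,0,0,0,0,0,0.5],[0,0,0,0,0,0,0.5],[0,0,0,0,0,0,0],[0,0,0,0,0,0,0],[0,0,0,0,0,0,0],[0,0,0,0,0,0,0]], "newtons": 15}}

```text
time: 32.98
ee_pos: [452.8, -337.3, 4.6]
tcp_rot: [0.06, 0.998, -0.0, 0.001]
contact_force: [-0.3, 0.9, 7.6]
gripper_width: 0.32
```

{"api": "send_rows", "payload": {"deltas": [[0,0,30,0,0,0,0],[0,0,50,0,0,0,0],[0,0,55,0,0,0,0],[0,0,55,0,0,0,0],[0,0,55,0,0,0,0],[0,0,55,0,0,0,0],[23,47,10,0,0,0,0],[23,47,0,0,0,0,0],[23,47,0,0,0,0,0],[23,47,0,0,0,0,0],[23,47,0,0,0,0,0],[23,47,0,0,0,0,0]], "newtons": 22}}

```text
time: 34.48
ee_pos: [590.5, -53.1, 313.8]
tcp_rot: [0.06, 0.998, -0.0, 0.0]
contact_force: [0.3, 0.6, -0.3]
gripper_width: 0.315
```

{"api": "send_rows", "payload": {"deltas": [[23,47,0,0,0,0,0],[23,47,0,0,0,0,0],[26,48,0,0,0,0,0],[0,0,0,0,0,0,0],[0,0,0,0,0,0,0]]}}

```text
time: 35.1
ee_pos: [661.6, 86.9, 313.3]
tcp_rot: [0.06, 0.998, -0.0, -0.0]
contact_force: [0.3, -0.5, -0.7]
gripper_width: 0.314
```

```bash
python3 - <<'E'
from h import *
p,d=grab("side","s17"); W=cloud("side",d);spares(p,W); crop(p,290,60,430,200,4,"s17")
E
```

```text
[368. 371.] 94 [ 556. -424.   26.] 32.0 [ 558. -422.]
```

View pics/s17.png

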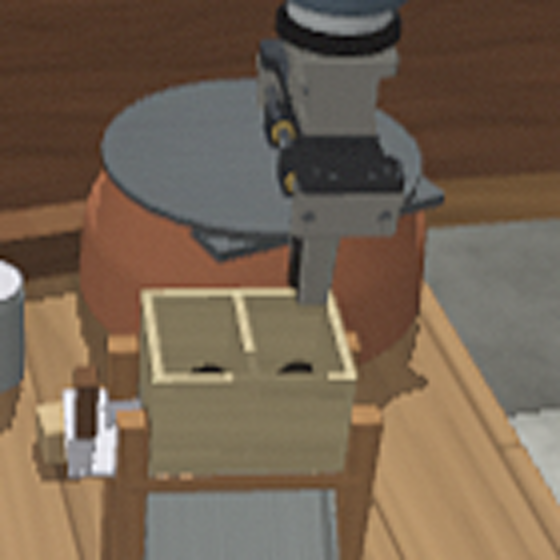

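Held. I lower to 248 mm and release.

{"api": "send_rows", "payload": {"deltas": [[1,1,-25,0,0,0,0],[0,0,-25,0,0,0,0],[0,0,-15,0,0,0,0],[0,0,0,0,0,0,0],[0,0,0,0,0,0,0.4],[0,0,0,0,0,0,0.4],[0,0,40,0,0,0,0.4],[0,0,45,0,0,0,0.45],[-30,-45,0,0,0,0,0.5],[-30,-45,0,0,0,0,0.5],[-30,-45,0,0,0,0,0.5],[-30,-45,0,0,0,0,0.5]]}}

```text
time: 36.65
ee_pos: [542.3, -93.0, 334.4]
tcp_rot: [0.06, 0.998, -0.0, 0.001]
contact_force: [-0.8, -0.0, -0.0]
gripper_width: 0.497
```

```bash
python3 - <<'E'
from h import *
p,d=grab("top","t18"); W=cloud("top",d);spares(p,W); crop(p,240,110,480,240,3.3,"t18"); crop(p,360,120,480,240,5,"t18b")
p,d=grab("side","s18"); W=cloud("side",d);spares(p,W); crop(p,310,320,470,400,5,"s18")
E
```

```text
[466. 113.] 17 [ 829. -536.   36.] 44.0 [ 825. -539.]
[474. 136.] 155 [ 740. -562.   28.] 45.0 [ 759. -588.]
[134. 195.] 243 [511. 615.  27.] 45.0 [512. 615.]
[432. 187.] 53 [ 560. -417.   27.] 36.0 [ 558. -421.]
[186. 199.] 17 [503. 436.  34.] 45.0 [504. 437.]
[368. 371.] 69 [ 553. -426.   26.] 32.0 [ 559. -422.]
```

View pics/t18.png

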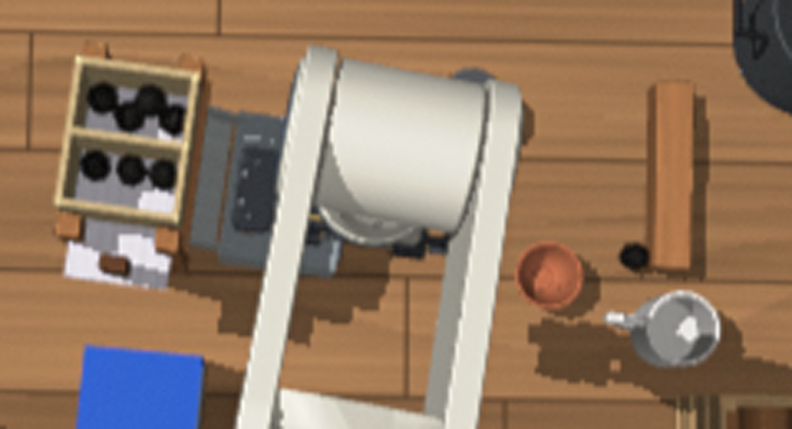

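View pics/t18b.png

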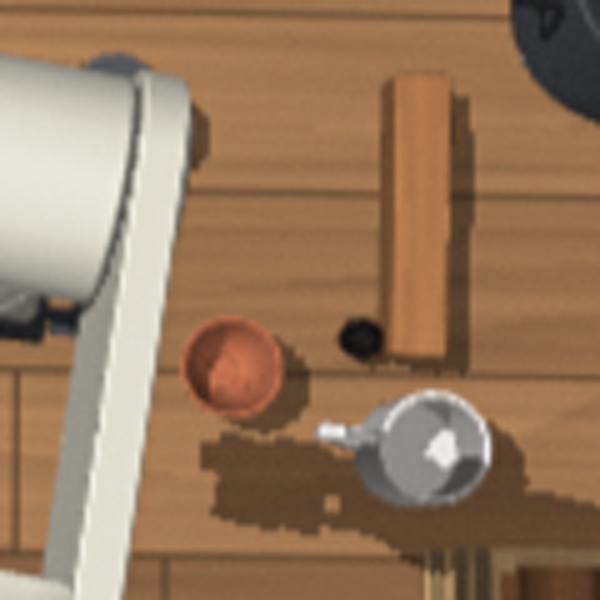

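View pics/s18.png

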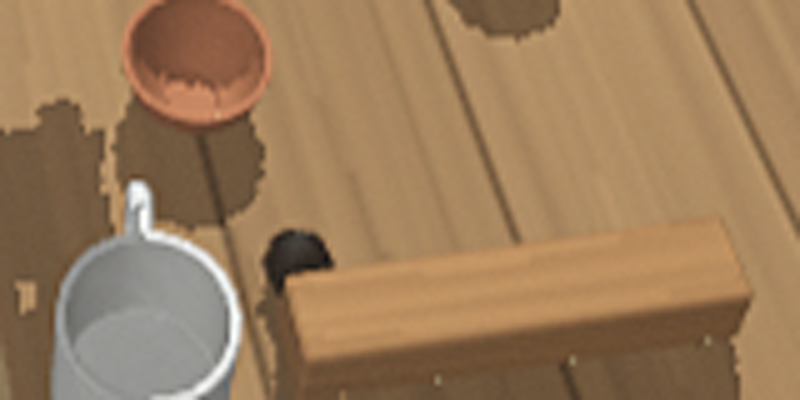

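```bash
python3 - <<'E'
from h import *
z=np.load("t18.npz");p,d=z["p"],z["d"];W=cloud("top",d)
c=bot.calibration("top");T=c["world_from_camera"]
def back(n,u,v,h):
    c=bot.calibration(n);T=c["world_from_camera"];r=T[:3,:3]@np.array([(u-c["cx"])/c["fx"],(v-c["cy"])/c["fy"],1]);return (T[:3,3]+r*(h-T[2,3])/r[2]).round(1)
m=(p.max(-1)<60)&(W[...,1]<-390)&(W[...,1]>-450)&(W[...,0]>530)&(W[...,0]<585)
v,u=np.nonzero(m);print(u.min(),u.max(),v.min(),v.max(),back("top",(u.min()+u.max())/2,(v.min()+v.max())/2,16))
s=np.load("s18.npz");ps=s["p"];Ws=cloud("side",s["d"])
m=(ps.max(-1)<60)&(Ws[...,1]<-390)&(Ws[...,1]>-450)&(Ws[...,0]>530)&(Ws[...,0]<585)
v,u=np.nonzero(m);print(u.min(),u.max(),v.min(),v.max(),back("side",(u.min()+u.max())/2,(v.min()+v.max())/2,15))
# wood top
for n,W_ in(("top",W),("side",Ws)):
    m=(W_[...,2]>29)&(W_[...,2]<44)&(W_[...,1]<-425)&(W_[...,1]>-520)&(W_[...,0]>530)&(W_[...,0]<830)
    r=cv2.minAreaRect(W_[m][:,:2].astype(np.float32));print("wood",r,cv2.boxPoints(r).round().tolist())
    m=(W_[...,2]>55)&(W_[...,2]<80)&(W_[...,1]<-395)&(W_[...,1]>-520)&(W_[...,0]>420)&(W_[...,0]<550)
    print("mug",cv2.minEnclosingCircle(W_[m][:,:2].astype(np.float32)),W_[m].max(0).round(),W_[m].min(0).round())
E
```

```text
428 436 184 191 [ 559.3 -421.2   16. ]
363 375 366 378 [ 559.9 -421.1   15. ]
wood ((648.12060546875, -454.4612121582031), (46.34688186645508, 201.10415649414062), 87.74629211425781) [[547.0, -474.0], [748.0, -482.0], [750.0, -435.0], [549.0, -427.0]]
mug ((485.785400390625, -444.7265319824219), 49.438079833984375) [ 519. -396.   73.] [ 447. -494.   55.]
wood ((644.1163940429688, -455.15380859375), (54.12311935424805, 199.05967712402344), 88.21405792236328) [[544.0, -479.0], [743.0, -485.0], [744.0, -431.0], [545.0, -425.0]]
mug ((481.8091125488281, -449.42626953125), 47.913761138916016) [ 517. -402.   68.] [ 442. -496.   55.]
```

The last lump, at about (559,-419), rests against the firewood. I grasp it with the jaws along the log, since the pads are narrower than the lump.

{"api": "send_rows", "payload": {"deltas": [[3,-46,0,0,0,-0.166,0.47],[3,-46,0,0,0,-0.166,0.47],[3,-46,0,0,0,-0.166,0.47],[2,-46,0,0,0,-0.166,0.47],[2,-46,0,0,0,-0.166,0.47],[2,-46,0,0,0,-0.166,0.47],[2,-46,0,0,0,-0.166,0.47],[0,0,-50,0,0,-0.166,0.47],[0,0,-50,0,0,-0.166,0.47],[0,0,-50,0,0,0,0.47],[0,0,-50,0,0,0,0.47],[0,0,0,0,0,0,0.47]]}}

```text
time: 38.25
ee_pos: [558.6, -411.8, 129.9]
tcp_rot: [0.722, 0.692, -0.0, -0.003]
contact_force: [-0.1, 0.0, 0.4]
gripper_width: 0.469
```

{"api": "send_rows", "payload": {"deltas": [[0,0,0,0,0,0,0.47],[0,0,0,0,0,0,0.47]]}}

```text
time: 38.5
ee_pos: [561.7, -414.8, 136.5]
tcp_rot: [0.722, 0.692, 0.0, 0.002]
contact_force: [-0.1, 0.7, 0.7]
gripper_width: 0.469
```

```bash
python3 - <<'E'
from h import *
p,d=grab("side","s19"); W=cloud("side",d);spares(p,W); crop(p,290,260,450,400,4,"s19")
E
```

```text
[368. 371.] 83 [ 555. -425.   26.] 32.0 [ 558. -423.]
```

View pics/s19.png

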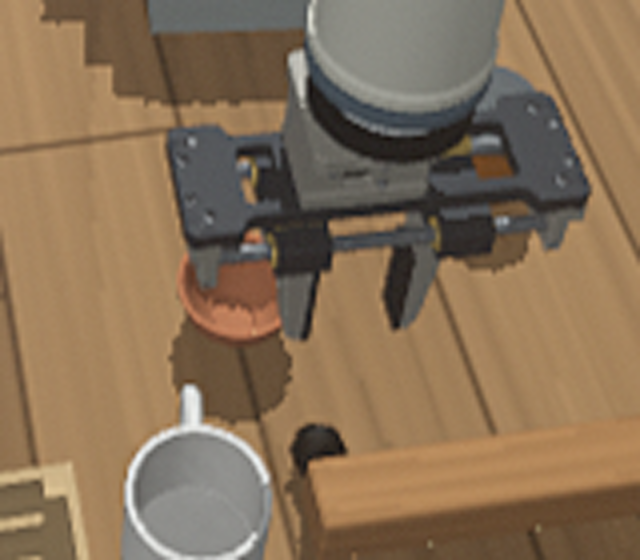

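{"api": "send_rows", "payload": {"deltas": [[-2.5,-1.5,-40,0,0,0,0.47],[0,0,-35,0,0,0,0.47],[0,0,0,0,0,0,0.47],[0,0,0,0,0,0,0.47]]}}

```text
time: 39.05
ee_pos: [558.6, -416.1, 60.6]
tcp_rot: [0.722, 0.692, 0.0, 0.001]
contact_force: [-0.1, -0.0, 0.9]
gripper_width: 0.47
```

```bash
python3 - <<'E'
from h import *
p,d=grab("side","s20"); W=cloud("side",d);spares(p,W); crop(p,290,260,450,400,4,"s20")
E
```

```text
[368. 371.] 84 [ 555. -425.   26.] 33.0 [ 558. -422.]
```

View pics/s20.png

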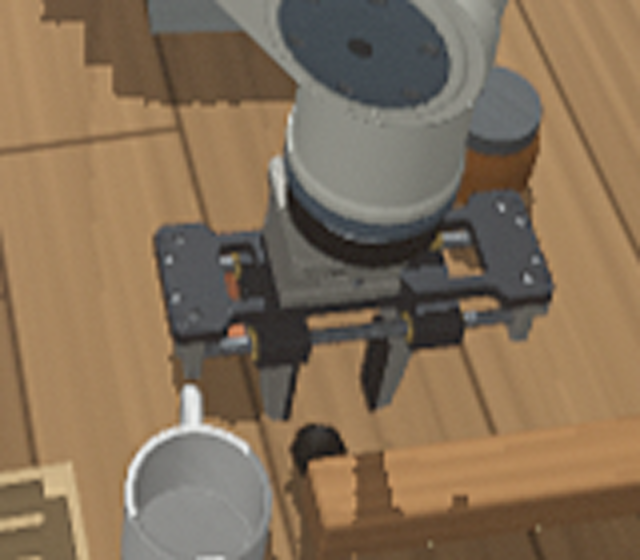

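{"api": "send_rows", "payload": {"deltas": [[0,0,-25,0,0,0,0.47],[0,0,-20,0,0,0,0.47],[0,0,-11,0,0,0,0.47],[0,0,0,0,0,0,0.47],[0,0,0,0,0,0,0],[0,0,0,0,0,0,0],[0,0,0,0,0,0,0],[0,0,0,0,0,0,0]], "newtons": 15}}

```text
time: 40.1
ee_pos: [558.0, -415.6, 3.1]
tcp_rot: [0.722, 0.692, 0.0, 0.001]
contact_force: [0.4, 0.2, 2.0]
gripper_width: 0.328
```

```bash
python3 - <<'E'
from h import *
p,d=grab("side","s21"); W=cloud("side",d);spares(p,W); crop(p,290,260,450,400,4,"s21")
E
```

```text
[369. 371.] 143 [ 558. -425.   26.] 43.0 [ 558. -422.]
```

View pics/s21.png

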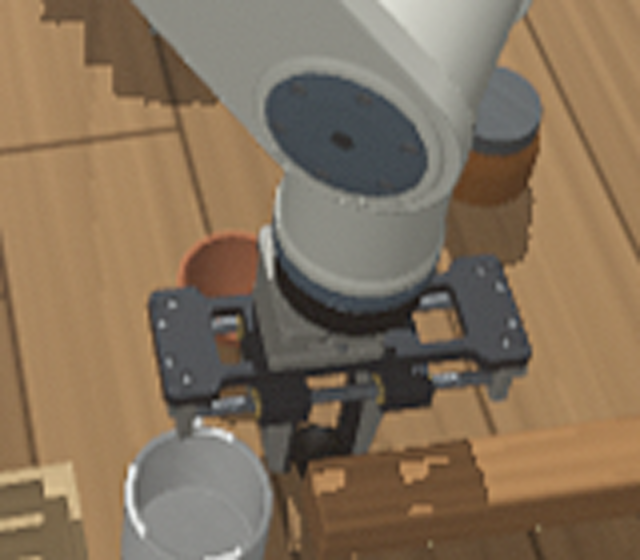

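{"api": "send_rows", "payload": {"deltas": [[0,1,15,0,0,0,0],[0,4,40,0,0,0,0],[0,0,50,0,0,0,0],[0,0,50,0,0,0,0],[0,0,55,0,0,0,0],[0,0,55,0,0,0,0],[0,0,50,0,0,0.1,0],[10,40,0,0,0,0.172,0],[10,45,0,0,0,0.172,0],[10,45,0,0,0,0.172,0],[10,45,0,0,0,0.172,0],[10,45,0,0,0,0.172,0]], "newtons": 22}}

```text
time: 41.65
ee_pos: [607.3, -188.7, 318.4]
tcp_rot: [0.319, 0.948, 0.0, 0.0]
contact_force: [0.0, 0.5, 0.3]
gripper_width: 0.327
```

```bash
python3 - <<'E'
from h import *
p,d=grab("side","s22"); W=cloud("side",d);spares(p,W); cv2.imwrite("pics/s22.png",p[:,:,::-1])
E
```

```text
(no output)
```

View pics/s22.png

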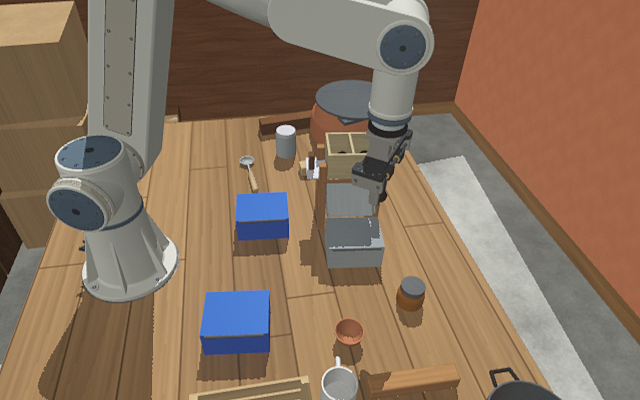

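The lump is held and none are left on the bench. On to the bay.

{"api": "send_rows", "payload": {"deltas": [[10,46,0,0,0,0.134,0],[10,46,0,0,0,0.134,0],[10,46,0,0,0,0.134,0],[10,46,0,0,0,0.132,0],[9,46,0,0,0,0,0],[8,42,0,0,0,0,0],[0,0,0,0,0,0,0],[0,0,0,0,0,0,0]]}}

```text
time: 42.7
ee_pos: [664.2, 81.3, 317.9]
tcp_rot: [0.06, 0.998, -0.0, -0.0]
contact_force: [0.0, -0.6, 0.2]
gripper_width: 0.324
```

```bash
python3 - <<'E'
from h import *
p,d=grab("side","s23"); W=cloud("side",d);spares(p,W); crop(p,290,60,430,200,4,"s23")
E
```

```text
(no output)
```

View pics/s23.png

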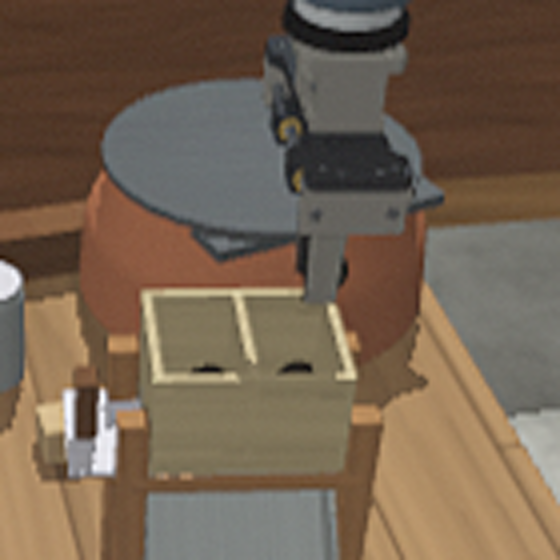

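The lump sticks out to +x, so I shift 8 mm to −x before lowering.

{"api": "send_rows", "payload": {"deltas": [[-7.3,6.9,0,0,0,0,0],[0,0,-25,0,0,0,0],[0,0,-25,0,0,0,0],[0,0,-14,0,0,0,0],[0,0,0,0,0,0,0],[0,0,0,0,0,0,0.4],[0,0,0,0,0,0,0.4],[0,0,40,0,0,0,0.4],[0,0,45,0,0,0,0.45],[-30,-45,0,0,0,0,0.5],[-30,-45,0,0,0,0,0.5],[-30,-45,0,0,0,0,0.5]]}}

```text
time: 44.25
ee_pos: [566.5, -47.5, 339.4]
tcp_rot: [0.06, 0.998, -0.0, 0.001]
contact_force: [0.8, -0.4, 0.1]
gripper_width: 0.499
```

{"api": "send_rows", "payload": {"deltas": [[-30,-45,0,0,0,0,0.5],[-30,-45,0,0,0,0,0.5],[-30,-45,0,0,0,0,0.5],[0,0,0,0,0,0,0.5],[0,0,0,0,0,0,0.5]]}}

```text
time: 44.88
ee_pos: [477.7, -181.3, 339.2]
tcp_rot: [0.061, 0.998, 0.0, 0.001]
contact_force: [-0.7, 0.5, 0.0]
gripper_width: 0.501
```

```bash
python3 - <<'E'
from h import *
p,d=grab("top","t24"); W=cloud("top",d);spares(p,W); crop(p,245,110,365,210,6,"t24"); cv2.imwrite("pics/t24f.png",p[:,:,::-1])
m=(W[...,0]>635)&(W[...,0]<700)&(W[...,1]>45)&(W[...,1]<155)&(p.max(-1)<60); print("bay zmax",np.nanmax(W[m][:,2]))
p,d=grab("side","s24"); Ws=cloud("side",d);spares(p,Ws); cv2.imwrite("pics/s24.png",p[:,:,::-1])
c,s=np.cos(np.deg2rad(-6.6)),np.sin(np.deg2rad(-6.6))
D=Ws[...,:2]-[627.5,101]; L=np.stack([D@[c,s],D@[-s,c],Ws[...,2]],-1)
for y in(-195,-170,-150,-130,-110,-95):
    m=(abs(L[...,1]-y)<4)&(abs(L[...,0])<60)&(L[...,2]>50); print(y,np.median(L[m][:,2]) if m.any() else None)
E
```

```text
[466. 113.] 18 [ 827. -536.   33.] 44.0 [ 825. -539.]
[474. 135.] 157 [ 742. -560.   27.] 45.0 [ 759. -589.]
[134. 196.] 244 [510. 615.  26.] 45.0 [513. 616.]
[186. 198.] 17 [503. 435.  30.] 43.0 [504. 438.]
bay zmax 255.93542844744047
-195 78.43114480624308
-170 78.29535183482113
-150 78.44185684873253
-130 78.24941181732493
-110 78.59554461944975
-95 78.6453280748201
```

View pics/t24.png

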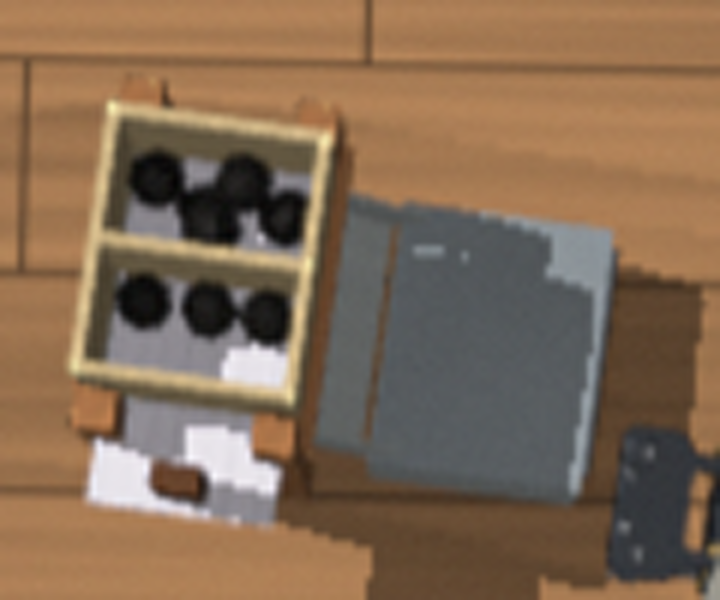

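View pics/s24.png

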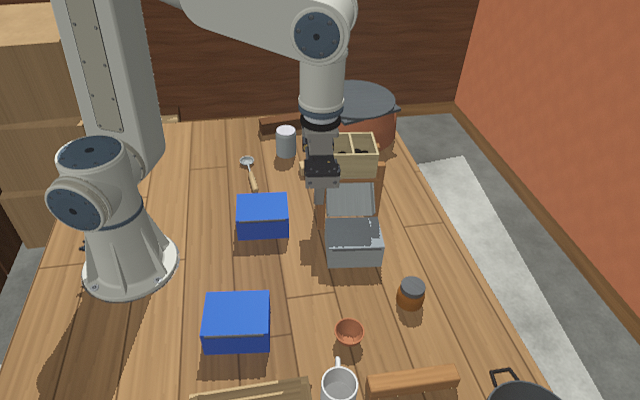

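View pics/t24f.png

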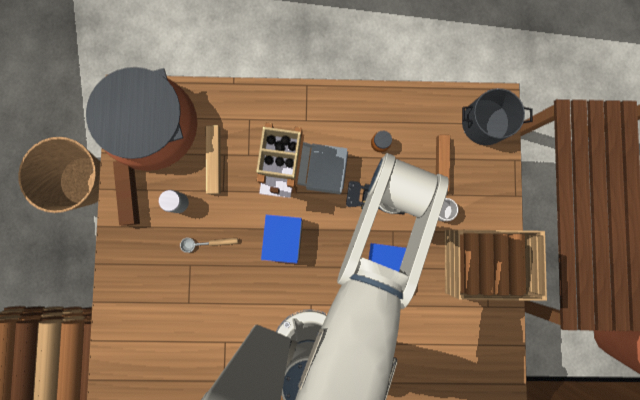

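```bash
python3 - <<'E'
from h import *
for f in("t18","t24"):
    z=np.load(f+".npz");p,d=z["p"],z["d"];W=cloud("top",d)
    for (u,v) in((271,140),(280,145),(286,140),(293,146),(269,160)):
        print(f,u,v,np.nanmedian(W[v-1:v+2,u-1:u+2,2]).round(),end=" ; ")
    m=(W[...,0]>455)&(W[...,0]<560)&(W[...,1]>85)&(W[...,1]<140)&(W[...,2]>235)&(W[...,2]<246)&(W[...,0]<532);print("grip",W[m].mean(0).round(1))
z=np.load("t24.npz");p=cv2.convertScaleAbs(z["p"],alpha=3);crop(p,255,125,305,185,10,"t24z")
E
```

```text
t18 271 140 221.0 ; t18 280 145 221.0 ; t18 286 140 242.0 ; t18 293 146 221.0 ; t18 269 160 220.0 ; grip [521.2 114.2 241.2]
t24 271 140 221.0 ; t24 280 145 252.0 ; t24 286 140 239.0 ; t24 293 146 223.0 ; t24 269 160 221.0 ; grip [520.8 113.6 240.6]
```

View pics/t24z.png

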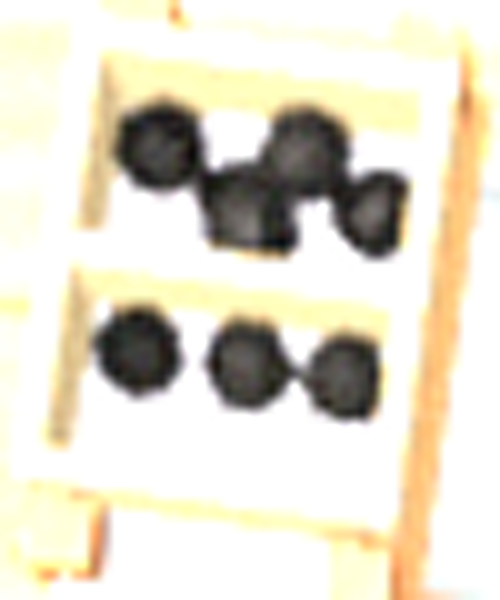

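The far bay holds five lumps. The fifth sits on the middle one, its top at 252 mm, under the 272 mm rim. The gate is shut, the flap is flat and the bystanders have not moved. I hand in.

```bash
python3 - <<'E'
from h import *
a=np.load("side0.npz")["p"].astype(int);b=np.load("s24.npz")["p"].astype(int)
for n,(x0,y0,x1,y1) in dict(bowl=(330,315,368,348),mug=(318,355,362,400),jar=(394,275,430,315),wood=(365,365,462,400),spoon=(236,152,262,195),can=(273,122,300,160)).items():
    print(n,abs(a-b)[y0:y1,x0:x1].mean().round(1))
print(bot.sign_off())
E
```

```text
bowl 9.2
mug 5.9
jar 5.0
wood 4.9
spoon 5.7
can 4.5
the job is handed in; nothing more can be done
None
```

The job is done and handed in at about 45 s of robot time; no verdict was reported.

- **Gate:** I pulled it about 58 mm. All three dose lumps ran into the tin, and the three reserve lumps stayed in the near bay. I then pushed it shut against its stop; the grip is back where it started, at about (521, 114).
- **Flap:** I swung it shut and pressed it down with 28 N. It measures 78.3–78.6 mm across its whole depth, which is flat on the rim. The tab itself can't be seen from either camera.
- **Refill:** All five spares are in the far bay and none are left on the bench. One was knocked to the firewood during the run, so I found it again and picked it up there. In the last picture four lie on the gate plate or lean on others. The fifth sits on top of the middle one, with its top at about 252 mm, below the 272 mm rim.
- **Other things:** The bowl, mug, jar, nearer firewood, spoon and can look the same in the first and last side pictures, apart from small brightness differences that I put down to shadows and camera noise. I checked the other firewood piece only by eye in the top picture.
- **Gripper:** It was open and well clear of everything at hand-in.

No check failed or disagreed.

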